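Make up the lino kit and the stencil kit for the class

TASK

Make up the two class kits from the stock lying just behind and beside the two trays (not from the bottles at the back of the table). The lino kit, in the tray with the T-shaped cradle, gets the brayer lying in the cradle with its roller towards the ring, and the tallest ink bottle standing in the ring; the stencil kit, in the tray with the brush rests, gets the flat brush lying across both rests, the smaller roll of tape lying flat round the hub, and the squat ink pot standing in the ring. Leave the middle-sized bottle and the large roll of tape where they are, undisturbed.

Things in the scene. Friction and masses are not known exactly. Their poses are not given: they have to be found in the camera images.
- lino_tray: Fixed open ply tray, mm: 170 (x) by 300 (y), floor z 6, rim 18; origin centre underside. T cradle: roller space 134 wide, y -46..50; handle lane 88 wide, y -144..-46, between blocks topped at z 16. Brayer seats on the floor, origin (0,-47,6), its +x along tray +y (8 free each end). Black ring, inside diameter 80, top z 18, centre (0,99): bottle stands in it on the floor.
- stencil_tray: Fixed ply tray, size, floor, rim and origin as the other. Two U rests, x -50, y -50 and 50 (14 thick): notch 30 wide, floor z 22, cheeks to z 34; brush lies in both, along y, origin at (-50,0,22). Round hub, diameter 24, top z 14, centre (30,-85): roll lies on the floor round it. Black ring, inside diameter 84, top z 18, centre (30,88): pot stands in it on the floor. mm.
- brayer: Ink roller lying flat, 177 (x) x 110 x 35 mm, 0.2 kg. Handle along its x, -88 to 8 mm, 24 wide, 30 high; hold it across y at x about -30, fingertips at least 11 mm above its underside so they clear the tray's blocks. Black roller, 33 thick, parallel to y at x 72. Origin: middle of the 177 mm length, underside, z up.
- flat_brush: Flat paint brush lying on the table, 205 mm long (its y), 14 wide (x), 12 high, 25 g. Origin: middle of its length, underside, z up; hold it there, across x. Either end may point either way.
- tall_bottle: Tallest of the three ink bottles in the row just behind the trays: 128 mm high, body 64 across up to z about 90, then narrowing; black ribbed cap 51 across, z 108 to 125, is fixed and can be lifted by. Origin: centre of underside, z up. 0.36 kg.
- squat_bottle: Squat wide ink pot in the row just behind the trays: 88 mm high, body 68 mm across, cap nearly as wide (60 mm, z 70 to 85), fixed, can be lifted by. Origin: centre of underside, z up. 0.22 kg.
- small_tape: Smaller roll of tape, flat in the row behind the trays: outside diameter 83 mm, 26 high, open hole about 48 across, wall 16 to 19 thick. Hold it by the wall, one finger in the hole, 33 mm from the centre, fingertips at least 9 mm above its underside so they clear the hub. Origin: centre of the hole, underside, z up. 0.08 kg.
- medium_bottle: Middle-sized ink bottle, not wanted: 110 mm high, 60 across, pale ribbed cap 46 across; in the row behind the trays. Origin: centre of underside, z up.
- big_tape: Larger roll of tape, not wanted: outside diameter 100 mm, 49 high, flat in the row behind the trays. Origin: centre of the hole, underside, z up.
Mind the look-alikes: they are no part of the job. Leave any red or yellow look-alike of the tall_bottle alone.

How it is judged:
By the outcome, as a careful person would: the job done as asked, in the order asked, and still so for the second after the job is handed in, with the robot touching nothing.
It also fails if it takes over 144 s, if anything falls off the work surface, if the arm or the gripper's body presses on something with over 40 N, if the wrist force passes 120 N, or if a joint passes its speed limit or range.

ROBOT

A 6-joint arm with a two-finger parallel gripper is mounted at the origin on a cart in front of the work surface, level with it; the furniture and walls round the work are solid. World frame = base frame: x ahead of the robot, y to its left, z up, the work surface at z = 0. Lengths are in m, angles in rad, forces in N, time in s.
With the tool pointing down it reaches from about 0.3 to 0.775 m from the base axis. Payload 14.6 kg.
Tool frame: the origin (TCP) lies midway between the tips of the shut fingers; the grasp point (between the pads) lies 19 mm behind it; z points along the fingers, y is the line along which they close (so a half turn about z gives the same grasp; the last joint's range is limited). The gripper opens to 85 mm and grips with 20 to 120 N. Pads are 22 mm wide; open, the fingers measure 114 mm over their backs; the gripper's body (76 mm by 85 mm) begins 54 mm behind the grasp point. The pads swing forward as they close: fully open they stand 13 mm farther back than shut.
Start: joints at [-1.361, 0.3, 1.521, -0, 1.321, -0.067], TCP at [0.15, -0.529, 0.231] pointing down, gripper open.
Joint ranges: [-3.03, 3.03], [-0.79, 2.21], [0.23, 2.52], [-1.04, 4.18], [0, 3.07], [-2.55, 2.55]. Speed limits (rad/s): [2.22, 2.22, 2.57, 3.14, 3.14, 3.14].

INTERFACE

Orientations are given as a unit quaternion [w, x, y, z].
In Python, from plant import manip gives the robot as it stands.
- The arm moves only by the tool arm_command, never from a script. Its argument "motion" is a list of rows, each an object of numbers: "tx", "ty", "tz": the shift along the world's x, y, z in m; "rx", "ry", "rz": the turn, a rotation vector about the world's x, y, z in rad; "jaw": the opening, from 0 (shut) to 1 (fully open). A call has 1 to 20 rows; each row is the pose to reach, as a shift and turn from the pose commanded when the call began; what a row does not reach only later rows make up. A row lasts 1/10 s, in which the tool goes at most 50 mm and 8.59 degrees, less where a joint would pass 70% of its speed; a pose out of reach is approached as far as the arm can. A call with a gripper value outside its range is refused whole. The fingers move at their own pace and stop on an object; "squeeze" is the grip in N (left out, the last holds). Time passes only in rows, so rows that repeat a pose let the fingers close. It gives the time, the measured TCP pose, the force, the opening and the grip force at its end, in the units of the state.
- manip.sense(): the state, without advancing time (a new reading comes with each control period).
- manip.capture(name): name is "scene" or "side" or "wrist"; returns a dict with "frame" (400x640x3 uint8, blue, green, red), "range_z" (400x640 float32, m along the optical axis (not along the pixel's ray), 0 where there is no reading), "fx", "fy", "cx", "cy" (pixels), "camera_from_world" (4x4, takes a point from world to camera coordinates); the wrist camera has in their place "tool_from_camera" (4x4, takes a point from camera to tool coordinates, whose origin is the TCP and whose axes are the flange's). Camera axes: x right, y down, z forward; pixel columns grow to the right and rows downward; lengths in m; the calibration is good to about 2 mm. A picture is of the moment at which its call begins: read the wrist's pose just before it.
- manip.close_job(): hands the job in; it is judged then, once.
The state is a dict: "t": time; "q": joint angles; "joint_vel": joint speeds; "joint_efforts": joint torques, N m; "ee_pos": TCP position; "tool_rot": TCP orientation; "contact_force": force on the tool from outside, world axes, zero at the start; "torque": the same for the moment, N m; "grip_width": finger opening in m; "gripper_force": force on a finger pad.
Only numpy, scipy, OpenCV 4.12 (cv2) and the standard library are available. Lean on these libraries where they do the work, as an engineer would, in place of code of your own. Each camera call takes 0.05 s, during which the arm holds its last target. There are 200 camera calls.

## Working session

There is one attempt and no reset: what is moved stays moved. The work goes in short steps, Python scripts to look and compute and a tool call to move; the robot and the scene stay as the last step left them, time stands still between calls to the robot, and variables do not carry over. Pictures are saved under pics/ and viewed, at most 14 in all, crops included, and the job is handed in when it is done.

Besides the shell and the picture viewer there is one more tool, called after "Call:" by a JSON object that holds its "name" and its "arguments", one argument or row to a line. arm_command: Moves the arm, as the interface text tells. Its arguments: {"type":"object","properties":{"motion":{"type":"array"},"squeeze":{"type":"number"}},"required":["motion"]}

```bash
ls; mkdir -p pics
cat > h.py <<'E'
import numpy as np, cv2
from plant import manip
def cap(n,f=None):
    s=manip.sense(); d=manip.capture(n)
    if f: cv2.imwrite('pics/'+f,d['frame'])
    if 'camera_from_world' in d: T=np.linalg.inv(np.array(d['camera_from_world']))
    else:
        w,x,y,z=s['tool_rot']
        from scipy.spatial.transform import Rotation as R
        W=np.eye(4);W[:3,:3]=R.from_quat([x,y,z,w]).as_matrix();W[:3,3]=s['ee_pos']
        T=W@np.array(d['tool_from_camera'])
    d['T']=T
    return d
def ray(d,u,v,z):
    r=d['T'][:3,:3]@np.array([(u-d['cx'])/d['fx'],(v-d['cy'])/d['fy'],1]);o=d['T'][:3,3]
    return o+r*(z-o[2])/r[2]
def cloud(d):
    Z=d['range_z'];v,u=np.mgrid[:Z.shape[0],:Z.shape[1]]
    P=np.stack([(u-d['cx'])/d['fx']*Z,(v-d['cy'])/d['fy']*Z,Z],-1)
    P=P@d['T'][:3,:3].T+d['T'][:3,3]; P[Z<=0]=np.nan
    return P
E
python3 - <<'E'
from h import *
for n in ['scene','side','wrist']:
    d=cap(n,n+'0.png'); print(n,d['T'].round(3).tolist(),d['fx'],d['cx'],d['cy'])
    np.savez(n+'0.npz',**{k:np.array(v) for k,v in d.items()})
print(manip.sense())
E
```

```text
pics
scene [[0.905, -0.275, 0.323, 0.07], [-0.425, -0.596, 0.681, -0.996], [0.005, -0.754, -0.657, 0.999], [0.0, 0.0, 0.0, 1.0]] 467.3980875143298 321.0181989687902 201.46290407633919
side [[-0.825, -0.243, 0.51, -0.312], [-0.565, 0.357, -0.743, 1.29], [-0.002, -0.902, -0.432, 0.81], [0.0, 0.0, 0.0, 1.0]] 483.4551547584417 317.94696608706903 208.37980415892966
wrist [[0.272, -0.92, -0.282, 0.222], [-0.962, -0.26, -0.079, -0.509], [-0.0, 0.293, -0.956, 0.373], [0.0, 0.0, 0.0, 1.0]] 309.98489414004126 320.4206518977682 197.22914895795216
{'t': 0.15, 'q': array([-1.36060954e+00,  3.00303345e-01,  1.52141985e+00, -1.42861858e-05,
        1.32069514e+00, -6.65786149e-02]), 'joint_vel': array([ 0.00182673, -0.00308561, -0.00144633, -0.00018961, -0.00074453,
       -0.00048227]), 'joint_efforts': array([-1.14648108e-03, -5.43667245e+01, -3.61886501e+01, -1.12169878e-04,
        3.11561518e-03, -3.26775876e-05]), 'ee_pos': array([ 0.15025469, -0.52890098,  0.23088155]), 'tool_rot': array([-4.11277897e-04,  9.90440056e-01,  1.37943198e-01, -3.65202905e-05]), 'contact_force': array([-0.3311772 ,  0.55369886,  0.06568145]), 'torque': array([0.03652734, 0.01401938, 0.03073413]), 'gripper_force': 0.0, 'grip_width': 0.08496840741063456}
```

View pics/scene0.png

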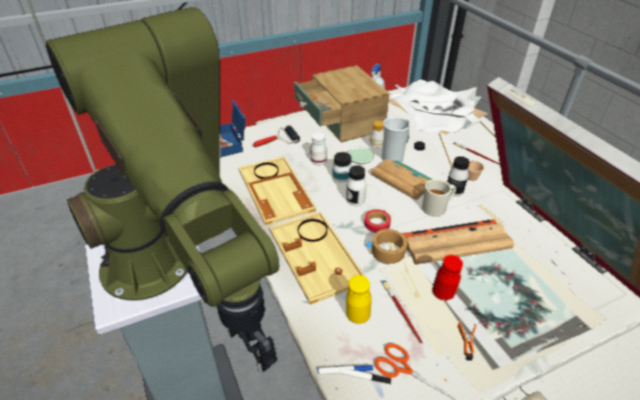

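View pics/side0.png

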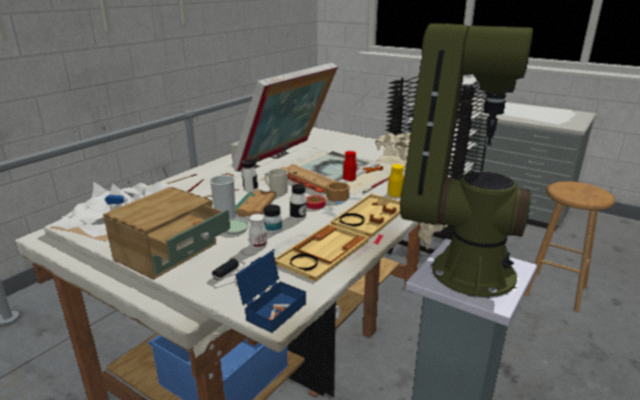

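The scene picture shows the lino tray at (268,190) and the stencil tray at (312,255). The row behind them holds a pale-capped bottle (319,148), a squat pot (342,165), a tall black-capped bottle (356,185), the red small tape (377,219) and the brown big tape (388,245). The brush is at (403,310) and the brayer at (285,135).

Things that could be mistaken for the tall bottle:
- yellow (358,300)
- red (448,278)
- back-of-table black-capped bottle (460,175)
- amber bottle (377,132)

My choice is (356,185). The other brushes at the back, (480,150), are not wanted.

```bash
cat > m.py <<'E'
from h import *
d=np.load('scene0.npz');e=np.load('side0.npz')
P=cloud(d);Q=cloud(e)
for nm,(u,v) in dict(med=(319,140),squat=(342,158),tall=(356,172),tall2=(356,190),red=(377,212),brown=(375,240),brush=(403,308),brushtip=(386,285),brushend=(420,338),handle=(265,142),roller=(291,133),hub=(338,270),lino=(268,190),ringL=(268,170),ringS=(312,230)).items():
    print(nm,P[v,u].round(3))
c=cv2.resize(d['frame'][110:350,230:460],None,fx=2.5,fy=2.5,interpolation=cv2.INTER_CUBIC)
cv2.imwrite('pics/c1.png',c)
# heightmap comps
A=np.concatenate([P.reshape(-1,3),Q.reshape(-1,3)]);A=A[np.isfinite(A).all(1)]
A=A[(A[:,0]>.1)&(A[:,0]<.9)&(abs(A[:,1])<.65)&(A[:,2]>-.05)&(A[:,2]<.3)]
print('table z',np.median(A[A[:,2]<.01,2]))
H=np.zeros((1300//4,800//4),np.float32)
np.maximum.at(H,(((A[:,1]+.65)/.004).astype(int),((A[:,0]-.1)/.004).astype(int)),A[:,2])
m=(H>.006).astype(np.uint8)
n,L,st,ce=cv2.connectedComponentsWithStats(m)
for i in range(1,n):
    if st[i,4]>15: print(i,'xy',(ce[i]*.004+[.1,-.65]).round(3),'size xy',(st[i,2:4]*4),'zmax',H[L==i].max().round(3))
E
python3 m.py
```

```text
med [0.64  0.223 0.107]
squat [0.677 0.122 0.086]
tall [ 0.653 -0.016  0.131]
tall2 [ 0.652 -0.025  0.067]
red [ 0.687 -0.102  0.024]
brown [ 0.606 -0.226  0.051]
brush [ 0.571 -0.434  0.011]
brushtip [ 0.572 -0.349  0.008]
brushend [ 0.56  -0.526  0.012]
handle [0.506 0.411 0.022]
roller [0.612 0.415 0.03 ]
hub [ 0.474 -0.256  0.019]
lino [0.424 0.159 0.008]
ringL [0.461 0.26  0.009]
ringS [ 0.478 -0.075  0.008]
table z 0.0016179155587457972
1 xy [ 0.433 -0.554] size xy [236 160] zmax 0.02
3 xy [ 0.755 -0.442] size xy [348 468] zmax 0.134
8 xy [ 0.167 -0.598] size xy [28 20] zmax 0.3
13 xy [ 0.159 -0.578] size xy [28 20] zmax 0.3
44 xy [ 0.133 -0.472] size xy [40 48] zmax 0.3
53 xy [ 0.603 -0.466] size xy [44 32] zmax 0.009
72 xy [ 0.455 -0.394] size xy [72 84] zmax 0.132
118 xy [ 0.445 -0.012] size xy [192 644] zmax 0.039
147 xy [ 0.863 -0.141] size xy [76 96] zmax 0.098
148 xy [ 0.671 -0.129] size xy [ 88 100] zmax 0.031
171 xy [0.846 0.039] size xy [128 292] zmax 0.155
195 xy [ 0.658 -0.001] size xy [72 80] zmax 0.134
202 xy [ 0.119 -0.005] size xy [20 40] zmax 0.297
207 xy [0.145 0.085] size xy [120 124] zmax 0.3
234 xy [0.674 0.126] size xy [68 84] zmax 0.094
244 xy [0.795 0.197] size xy [108 112] zmax 0.024
265 xy [0.642 0.244] size xy [60 80] zmax 0.115
269 xy [0.88  0.239] size xy [36 52] zmax 0.1
299 xy [0.805 0.443] size xy [240 284] zmax 0.173
325 xy [0.579 0.423] size xy [184 120] zmax 0.041
334 xy [0.397 0.485] size xy [124 168] zmax 0.147
347 xy [0.375 0.485] size xy [52 68] zmax 0.013
```

View pics/c1.png

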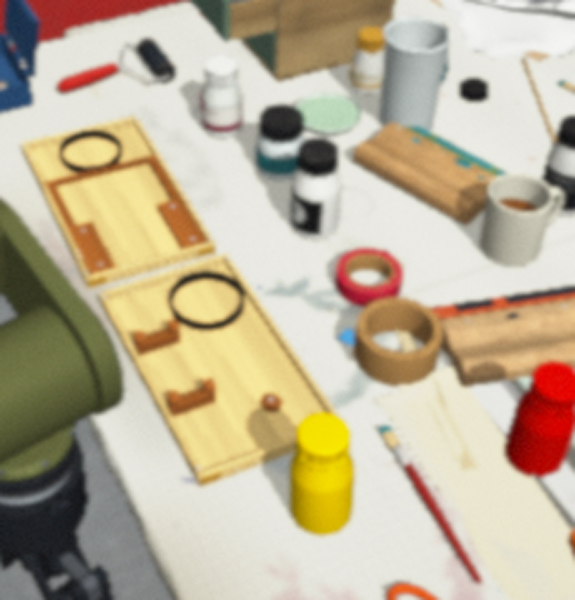

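The crop confirms the choices: tall bottle with the black cap at crop (316,190), squat pot at (280,140), small red tape at (370,275). The hub, rests and rings are visible. Next I take closer overhead looks with the wrist camera.

Call:
{"name": "arm_command", "arguments": {
  "motion": [
    {"tz": 0.05},
    {"tx": 0.04, "ty": 0.02, "tz": 0.1, "rz": -0.1},
    {"tx": 0.08, "ty": 0.06, "tz": 0.15, "rz": -0.2},
    {"tx": 0.12, "ty": 0.1, "tz": 0.17, "rz": -0.277},
    {"tx": 0.16, "ty": 0.14, "tz": 0.17, "rz": -0.277},
    {"tx": 0.2, "ty": 0.18, "tz": 0.17, "rz": -0.277},
    {"tx": 0.24, "ty": 0.22, "tz": 0.17, "rz": -0.277},
    {"tx": 0.28, "ty": 0.25, "tz": 0.17, "rz": -0.277},
    {"tx": 0.32, "ty": 0.28, "tz": 0.17, "rz": -0.277},
    {"tx": 0.36, "ty": 0.31, "tz": 0.17, "rz": -0.277},
    {"tx": 0.4, "ty": 0.33, "tz": 0.17, "rz": -0.277},
    {"tx": 0.4, "ty": 0.33, "tz": 0.17, "rz": -0.277},
    {"tx": 0.4, "ty": 0.33, "tz": 0.17, "rz": -0.277}
  ]
}}

```text
invalid input at $.motion[0]: expected keys tx, ty, tz, rx, ry, rz, jaw
```

Run:
```python
from h import *
d=cap('wrist','w1.png'); np.savez('w1.npz',**{k:np.array(v) for k,v in d.items()})
s=manip.sense();print(s['ee_pos'],s['tool_rot'],s['q'])
```

```text
[ 0.15025184 -0.52893195  0.23093347] [-3.58377768e-04  9.90440591e-01  1.37939498e-01 -4.02065682e-05] [-1.36061972e+00  3.00270301e-01  1.52134000e+00 -2.97145186e-05
  1.32070303e+00 -6.65774923e-02]
```

Call:
{"name": "arm_command", "arguments": {
  "motion": [
    {"ty": 0.05},
    {"ty": 0.1},
    {"ty": 0.15},
    {"ty": 0.2},
    {"ty": 0.25},
    {"ty": 0.3},
    {"ty": 0.35},
    {"ty": 0.35},
    {"ty": 0.35}
  ]
}}

```text
invalid input at $.motion[0]: expected keys tx, ty, tz, rx, ry, rz, jaw
```

Run:
```python
from h import *
d=cap('wrist','w2.png'); np.savez('w2.npz',**{k:np.array(v) for k,v in d.items()})
s=manip.sense();print(s['ee_pos'],s['tool_rot'],s['q'])
```

```text
[ 0.15027109 -0.52895721  0.23102093] [-2.64951760e-04  9.90438132e-01  1.37957369e-01 -2.06124670e-05] [-1.36060647e+00  3.00163065e-01  1.52127236e+00 -3.20890730e-06
  1.32068872e+00 -6.66068906e-02]
```

View pics/w1.png

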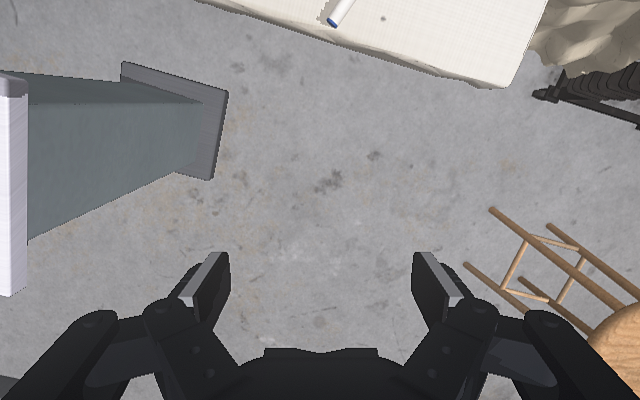

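View pics/w2.png

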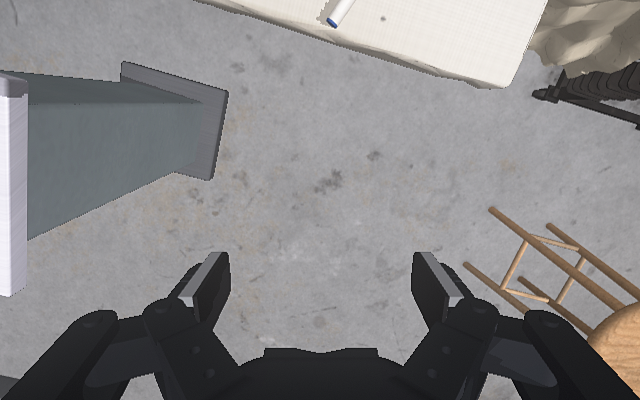

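Both pictures show only the floor and the gripper: the moves were refused because every row needs all the keys. I redo them.

Call:
{"name": "arm_command", "arguments": {
  "motion": [
    {"tx": 0, "ty": 0, "tz": 0.05, "rx": 0, "ry": 0, "rz": 0, "jaw": 1},
    {"tx": 0.05, "ty": 0, "tz": 0.1, "rx": 0, "ry": 0, "rz": -0.1, "jaw": 1},
    {"tx": 0.1, "ty": 0.05, "tz": 0.17, "rx": 0, "ry": 0, "rz": -0.277, "jaw": 1},
    {"tx": 0.4, "ty": 0.33, "tz": 0.17, "rx": 0, "ry": 0, "rz": -0.277, "jaw": 1},
    {"tx": 0.4, "ty": 0.33, "tz": 0.17, "rx": 0, "ry": 0, "rz": -0.277, "jaw": 1},
    {"tx": 0.4, "ty": 0.33, "tz": 0.17, "rx": 0, "ry": 0, "rz": -0.277, "jaw": 1},
    {"tx": 0.4, "ty": 0.33, "tz": 0.17, "rx": 0, "ry": 0, "rz": -0.277, "jaw": 1},
    {"tx": 0.4, "ty": 0.33, "tz": 0.17, "rx": 0, "ry": 0, "rz": -0.277, "jaw": 1},
    {"tx": 0.4, "ty": 0.33, "tz": 0.17, "rx": 0, "ry": 0, "rz": -0.277, "jaw": 1},
    {"tx": 0.4, "ty": 0.33, "tz": 0.17, "rx": 0, "ry": 0, "rz": -0.277, "jaw": 1},
    {"tx": 0.4, "ty": 0.33, "tz": 0.17, "rx": 0, "ry": 0, "rz": -0.277, "jaw": 1},
    {"tx": 0.4, "ty": 0.33, "tz": 0.17, "rx": 0, "ry": 0, "rz": -0.277, "jaw": 1},
    {"tx": 0.4, "ty": 0.33, "tz": 0.17, "rx": 0, "ry": 0, "rz": -0.277, "jaw": 1},
    {"tx": 0.4, "ty": 0.33, "tz": 0.17, "rx": 0, "ry": 0, "rz": -0.277, "jaw": 1},
    {"tx": 0.4, "ty": 0.33, "tz": 0.17, "rx": 0, "ry": 0, "rz": -0.277, "jaw": 1},
    {"tx": 0.4, "ty": 0.33, "tz": 0.17, "rx": 0, "ry": 0, "rz": -0.277, "jaw": 1}
  ]
}}

```text
t: 1.85
ee_pos: [0.5494, -0.2002, 0.4014]
tool_rot: [0.0, 1.0, -0.001, -0.0]
contact_force: [0.6, -0.0, -1.0]
grip_width: 0.0852
gripper_force: 0.0
```

Run:
```python
from h import *
d=cap('wrist','w3.png'); np.savez('w3.npz',**{k:np.array(v) for k,v in d.items()})
s=manip.sense();print(s['t'],s['ee_pos'],s['tool_rot'],s['q'])
```

```text
1.9 [ 0.54946434 -0.20017531  0.40144553] [ 8.17900591e-05  9.99999508e-01 -9.87899417e-04  4.71341271e-05] [-4.11945993e-01  3.23444841e-01  1.10535460e+00 -1.13440472e-04
  1.71264144e+00  1.16081009e+00]
```

Call:
{"name": "arm_command", "arguments": {
  "motion": [
    {"tx": 0, "ty": 0.35, "tz": 0, "rx": 0, "ry": 0, "rz": 0, "jaw": 1},
    {"tx": 0, "ty": 0.35, "tz": 0, "rx": 0, "ry": 0, "rz": 0, "jaw": 1},
    {"tx": 0, "ty": 0.35, "tz": 0, "rx": 0, "ry": 0, "rz": 0, "jaw": 1},
    {"tx": 0, "ty": 0.35, "tz": 0, "rx": 0, "ry": 0, "rz": 0, "jaw": 1},
    {"tx": 0, "ty": 0.35, "tz": 0, "rx": 0, "ry": 0, "rz": 0, "jaw": 1},
    {"tx": 0, "ty": 0.35, "tz": 0, "rx": 0, "ry": 0, "rz": 0, "jaw": 1},
    {"tx": 0, "ty": 0.35, "tz": 0, "rx": 0, "ry": 0, "rz": 0, "jaw": 1},
    {"tx": 0, "ty": 0.35, "tz": 0, "rx": 0, "ry": 0, "rz": 0, "jaw": 1},
    {"tx": 0, "ty": 0.35, "tz": 0, "rx": 0, "ry": 0, "rz": 0, "jaw": 1},
    {"tx": 0, "ty": 0.35, "tz": 0, "rx": 0, "ry": 0, "rz": 0, "jaw": 1},
    {"tx": 0, "ty": 0.35, "tz": 0, "rx": 0, "ry": 0, "rz": 0, "jaw": 1}
  ]
}}

```text
t: 3.0
ee_pos: [0.5505, 0.1494, 0.4015]
tool_rot: [0.0, 1.0, -0.001, 0.0]
contact_force: [-0.0, -1.1, -0.2]
grip_width: 0.0856
gripper_force: 0.0
```

Run:
```python
from h import *
d=cap('wrist','w4.png'); np.savez('w4.npz',**{k:np.array(v) for k,v in d.items()})
s=manip.sense();print(s['t'],s['ee_pos'],s['tool_rot'],s['q'])
```

```text
3.05 [0.55045306 0.14957905 0.4014869 ] [-5.97948052e-06  9.99999377e-01 -1.10596839e-03  1.47752061e-04] [ 2.01143578e-01  2.87229689e-01  1.15176498e+00 -4.80587373e-05
  1.70230610e+00  1.77414553e+00]
```

View pics/w3.png

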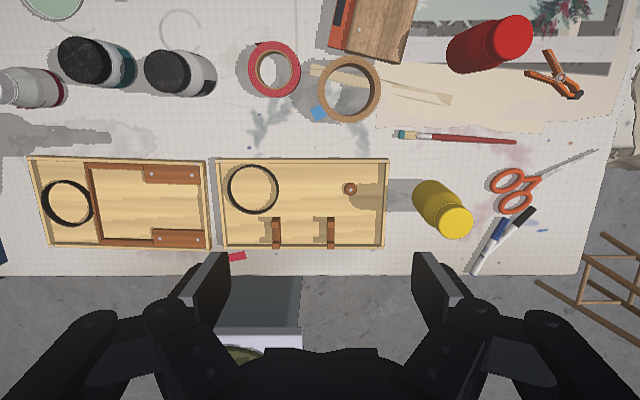

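View pics/w4.png

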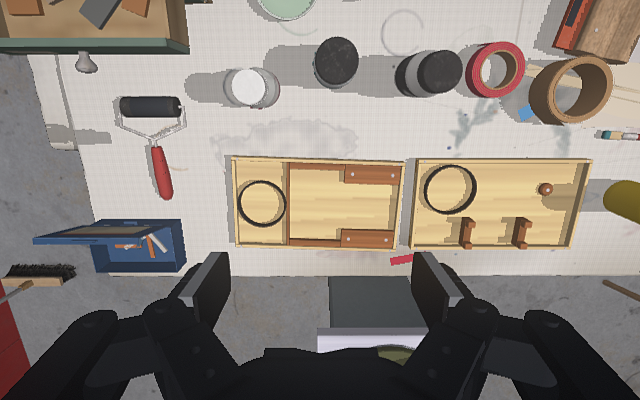

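The wrist views show everything clearly. In w4: brayer roller (150,107) and handle end (165,190), squat cap (336,62), tall cap (439,72), red tape (495,68), rings (262,203) and (450,188), hub (545,189), rests (467,233) and (521,233). In w3: brush (393,134)-(517,141). Now I measure these.

```bash
cat > m2.py <<'E'
from h import *
w3=dict(np.load('w3.npz'));w4=dict(np.load('w4.npz'))
def box(d,x0,y0,x1,y1):
    m=np.zeros(d['frame'].shape[:2],bool);m[y0:y1,x0:x1]=1;return m
def circ(p):
    A=np.c_[2*p,np.ones(len(p))];s=np.linalg.lstsq(A,(p**2).sum(1),rcond=None)[0]
    return s[:2],np.sqrt(s[2]+s[:2]@s[:2])
def contour_world(d,m,z):
    c=max(cv2.findContours(m.astype(np.uint8),cv2.RETR_EXTERNAL,cv2.CHAIN_APPROX_NONE)[0],key=len)[:,0]
    return np.array([ray(d,u,v,z)[:2] for u,v in c])
# caps: depth at cap-top height
for nm,d,b,zt in [('tall4',w4,(395,40,470,105),.125),('squat4',w4,(305,30,365,95),.085),('tall3',w3,(135,40,225,105),.125),('squat3',w3,(50,30,140,95),.085),('med4',w4,(215,60,285,112),.107),('yellow',w3,(405,170,480,245),.125)]:
    P=cloud(d); m=box(d,*b)&(abs(P[...,2]-zt)<.008)
    p=contour_world(d,m,np.nanmedian(P[m][:,2])); c,r=cv2.minEnclosingCircle(p.astype(np.float32))
    print(nm,'z',np.nanmedian(P[m][:,2]).round(4),'c',np.round(c,4),'D',round(2*r,4),'lsq',*[np.round(k,4) for k in circ(p)])
hsv4=cv2.cvtColor(w4['frame'],cv2.COLOR_BGR2HSV);hsv3=cv2.cvtColor(w3['frame'],cv2.COLOR_BGR2HSV)
# red tape
for nm,d,h,b in [('tape4',w4,hsv4,(460,35,528,102)),('tape3',w3,hsv3,(240,35,305,102))]:
    P=cloud(d); m=box(d,*b)&((h[...,0]<8)|(h[...,0]>165))&(h[...,1]>90)&(abs(P[...,2]-.026)<.006)
    p=contour_world(d,m,.026);print(nm,np.nanmedian(P[m][:,2]),*[np.round(k,4) for k in circ(p)])
# rings: black, inner hole contour
for nm,d,b in [('ringL4',w4,(234,175,290,232)),('ringS4',w4,(420,160,480,218)),('ringL3',w3,(38,175,97,232)),('ringS3',w3,(222,160,283,218))]:
    g=d['frame'].max(2); m=(box(d,*b)&(g<70)).astype(np.uint8)
    c,hh=cv2.findContours(m,cv2.RETR_CCOMP,cv2.CHAIN_APPROX_NONE)
    for which in (0,1):
        cc=[k for k,q in zip(c,hh[0]) if (q[3]>=0)==bool(which)]
        if cc:
            k=max(cc,key=len)[:,0]; p=np.array([ray(d,u,v,.018)[:2] for u,v in k]); print(nm,which,*[np.round(q,4) for q in circ(p)])
# tray rims: z ~.018 edges: print masks' minAreaRect of points z in(.004,.04)
for nm,d,b in [('lino4',w4,(225,150,405,255)),('sten4',w4,(408,150,600,255)),('lino3',w3,(20,150,214,255)),('sten3',w3,(212,150,395,255))]:
    h=cv2.cvtColor(d['frame'],cv2.COLOR_BGR2HSV); m=box(d,*b)&(h[...,0]>8)&(h[...,0]<30)&(h[...,1]>60)
    p=contour_world(d,m,.018); r=cv2.minAreaRect(p.astype(np.float32)); print(nm,np.round(r[0],4),np.round(r[1],4),round(r[2],2))
# brush, brayer
P=cloud(w3); m=box(w3,385,120,525,150)&(P[...,2]>.004)&(P[...,2]<.03)
b=box(w3,385,120,525,150)&(hsv3[...,1]>110)
for q in (m,b):
    v,u=np.nonzero(q); X=np.array([ray(w3,a,c,.009)[:2] for a,c in zip(u,v)]); r=cv2.minAreaRect(X.astype(np.float32)); print('brush',np.round(r[0],4),np.round(r[1],4),r[2],X[np.argmax(X[:,1])].round(3),X[np.argmin(X[:,1])].round(3))
h=hsv4
m=box(w4,140,140,180,205)&((h[...,0]<8)|(h[...,0]>170))&(h[...,1]>110)
p=contour_world(w4,m,.02); r=cv2.minAreaRect(p.astype(np.float32)); print('handle',np.round(r[0],4),np.round(r[1],4),r[2])
m=box(w4,110,90,188,125)&(w4['frame'].max(2)<75)
p=contour_world(w4,m,.02); r=cv2.minAreaRect(p.astype(np.float32)); print('roller',np.round(r[0],4),np.round(r[1],4),r[2])
P=cloud(w4)
for z0,b in (('hub',(535,180,556,198)),('rests',(455,212,535,252))):
    m=box(w4,*b); print(z0,np.nanmax(P[m][:,2]))
h=hsv4;m=box(w4,536,180,555,198)&(h[...,1]>120)&(h[...,2]<190)
p=contour_world(w4,m,.014);print('hub',*[np.round(k,4) for k in circ(p)])
E
python3 m2.py
```

```text
tall4 z 0.1269 c [ 0.6612 -0.0021] D 0.0531 lsq [ 0.6608 -0.0024] 0.0253
squat4 z 0.0872 c [0.6786 0.1266] D 0.0601 lsq [0.6789 0.1267] 0.0291
tall3 z 0.1267 c [ 0.6613 -0.0068] D 0.0542 lsq [ 0.6612 -0.0065] 0.0256
squat3 z 0.0869 c [0.6792 0.1228] D 0.0653 lsq [0.679 0.123] 0.0306
med4 z 0.1088 c [0.6447 0.2438] D 0.0467 lsq [0.6446 0.244 ] 0.0224
yellow z 0.1268 c [ 0.4583 -0.3937] D 0.0547 lsq [ 0.4576 -0.3934] 0.0258
tape4 0.024825612024918453 [ 0.6721 -0.1259] 0.0406
tape3 0.024847367716224755 [ 0.6728 -0.128 ] 0.0401
ringL4 0 [0.452  0.2544] 0.0421
ringL4 1 [0.4531 0.2538] 0.0397
ringS4 0 [ 0.4772 -0.078 ] 0.0445
ringS4 1 [ 0.4779 -0.0769] 0.0413
ringL3 0 [0.4528 0.2516] 0.0438
ringL3 1 [0.4531 0.2491] 0.0377
ringS3 0 [ 0.4775 -0.0811] 0.0441
ringS3 1 [ 0.4784 -0.0821] 0.0417
lino4 [0.4481 0.1561] [0.2995 0.172 ] 87.86
sten4 [ 0.447  -0.1651] [0.3049 0.1714] 89.79
lino3 [0.4487 0.1522] [0.3051 0.1727] 87.87
sten3 [ 0.4471 -0.1686] [0.2998 0.1713] 89.82
brush [ 0.5746 -0.4275] [0.2368 0.04  ] 89.82745361328125 [ 0.593 -0.309] [ 0.574 -0.546]
brush [ 0.5646 -0.4371] [0.1944 0.01  ] 85.76595306396484 [ 0.577 -0.341] [ 0.556 -0.534]
handle [0.5087 0.4232] [0.0934 0.0249] 2.807934522628784
roller [0.6199 0.4252] [0.0985 0.0311] 89.79833984375
hub 0.015915196518523578
rests 0.036437355760055135
hub [ 0.4767 -0.2507] 0.0106
```

Measured values agree across both views once a ~1% lateral scale is averaged out:
- Lino tray centre (0.448,0.156), yaw −2.1°; its ring (0.452,0.255)
- Stencil tray centre (0.447,−0.168); its ring (0.477,−0.080), hub (0.477,−0.254)
- Tall bottle (0.661,−0.004), squat pot (0.679,0.1265), small tape (0.6725,−0.128)
- Brush (0.565,−0.436), brayer grasp point (0.518,0.4265)

Sizes match the description. First I hover over the brayer.

Call:
{"name": "arm_command", "arguments": {
  "motion": [
    {"tx": -0.032, "ty": 0.277, "tz": -0.05, "rx": 0, "ry": 0, "rz": 0.02, "jaw": 1},
    {"tx": -0.032, "ty": 0.277, "tz": -0.05, "rx": 0, "ry": 0, "rz": 0.02, "jaw": 1},
    {"tx": -0.032, "ty": 0.277, "tz": -0.05, "rx": 0, "ry": 0, "rz": 0.02, "jaw": 1},
    {"tx": -0.032, "ty": 0.277, "tz": -0.05, "rx": 0, "ry": 0, "rz": 0.02, "jaw": 1},
    {"tx": -0.032, "ty": 0.277, "tz": -0.05, "rx": 0, "ry": 0, "rz": 0.02, "jaw": 1},
    {"tx": -0.032, "ty": 0.277, "tz": -0.05, "rx": 0, "ry": 0, "rz": 0.02, "jaw": 1},
    {"tx": -0.032, "ty": 0.277, "tz": -0.25, "rx": 0, "ry": 0, "rz": 0.02, "jaw": 1},
    {"tx": -0.032, "ty": 0.277, "tz": -0.25, "rx": 0, "ry": 0, "rz": 0.02, "jaw": 1},
    {"tx": -0.032, "ty": 0.277, "tz": -0.25, "rx": 0, "ry": 0, "rz": 0.02, "jaw": 1},
    {"tx": -0.032, "ty": 0.277, "tz": -0.25, "rx": 0, "ry": 0, "rz": 0.02, "jaw": 1},
    {"tx": -0.032, "ty": 0.277, "tz": -0.25, "rx": 0, "ry": 0, "rz": 0.02, "jaw": 1},
    {"tx": -0.032, "ty": 0.277, "tz": -0.25, "rx": 0, "ry": 0, "rz": 0.02, "jaw": 1},
    {"tx": -0.032, "ty": 0.277, "tz": -0.25, "rx": 0, "ry": 0, "rz": 0.02, "jaw": 1}
  ]
}}

```text
t: 4.35
ee_pos: [0.5196, 0.4284, 0.1551]
tool_rot: [-0.001, 1.0, 0.01, 0.002]
contact_force: [0.4, -0.2, 0.8]
grip_width: 0.0855
gripper_force: 0.0
```

Run:
```python
from h import *
d=cap('wrist','w5.png');h=cv2.cvtColor(d['frame'],cv2.COLOR_BGR2HSV);P=cloud(d)
m=((h[...,0]<8)|(h[...,0]>170))&(h[...,1]>110)&(P[...,2]>.008)&(P[...,2]<.04)&(P[...,1]<.5)&(P[...,1]>.36)
v,u=np.nonzero(m);p=P[m];r=cv2.minAreaRect(p[:,:2].astype(np.float32));print(len(u),u.min(),u.max(),v.min(),v.max(),p[:,2].max(),r)
# centreline
for a in np.arange(.45,.58,.015):
    q=p[abs(p[:,0]-a)<.005]
    if len(q)>5: print(a.round(3),q[:,1].min().round(4),q[:,1].max().round(4))
m=(d['frame'].max(2)<75)&(P[...,2]>.008)&(P[...,2]<.045)&(P[...,0]>.57)&(P[...,1]>.34)&(P[...,1]<.51)
p=P[m];print(cv2.minAreaRect(p[:,:2].astype(np.float32)),p[:,2].max())
```

```text
2022 311 335 149 244 0.030319045294323388 ((0.5073356628417969, 0.4259530007839203), (0.09469879418611526, 0.022790471091866493), 1.7313107252120972)
0.465 0.4173 0.4349
0.48 0.4147 0.4361
0.495 0.415 0.4361
0.51 0.4146 0.4372
0.525 0.4161 0.4355
0.54 0.4166 0.4356
0.555 0.418 0.434
((0.618426501750946, 0.4271490275859833), (0.03275822103023529, 0.08747405558824539), 0.8057918548583984) 0.03551391745842991
```

View pics/w5.png

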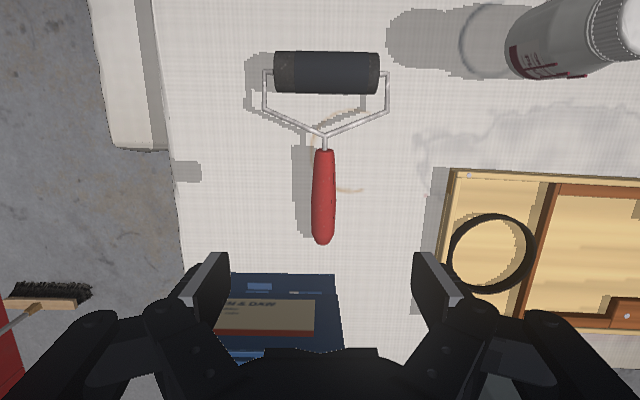

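The brayer handle runs (323,150)-(323,243), centred between the fingers, with the roller ahead at (325,72). The blue box lid at (280,290) is near, so I check its clearance.

Run:
```python
from h import *
for n in ('scene','side','wrist'):
    d=cap(n);P=cloud(d).reshape(-1,3)
    q=P[(P[:,1]>.34)&(P[:,1]<.55)&(P[:,0]>.3)&(P[:,0]<.5)]
    for z in (.03,.06,.09,.12):
        k=q[(q[:,2]>z)&(q[:,2]<z+.03)&(q[:,1]<.5)]
        if len(k): print(n,z,len(k),np.percentile(k[:,0],99).round(3),np.percentile(k[:,1],1).round(3))
```

```text
scene 0.03 163 0.455 0.406
scene 0.06 66 0.435 0.408
scene 0.09 67 0.44 0.409
scene 0.12 52 0.444 0.41
side 0.03 383 0.429 0.412
side 0.06 238 0.435 0.415
side 0.09 239 0.441 0.413
side 0.12 146 0.443 0.413
wrist 0.03 1176 0.426 0.412
wrist 0.06 1778 0.432 0.412
wrist 0.09 2668 0.438 0.412
wrist 0.12 1727 0.441 0.412
```

Call:
{"name": "arm_command", "arguments": {
  "squeeze": 40,
  "motion": [
    {"tx": -0.001, "ty": -0.001, "tz": -0.05, "rx": 0, "ry": 0, "rz": -0.005, "jaw": 1},
    {"tx": -0.001, "ty": -0.001, "tz": -0.1, "rx": 0, "ry": 0, "rz": -0.005, "jaw": 1},
    {"tx": -0.001, "ty": -0.001, "tz": -0.125, "rx": 0, "ry": 0, "rz": -0.005, "jaw": 1},
    {"tx": -0.001, "ty": -0.001, "tz": -0.139, "rx": 0, "ry": 0, "rz": -0.005, "jaw": 1},
    {"tx": -0.001, "ty": -0.001, "tz": -0.139, "rx": 0, "ry": 0, "rz": -0.005, "jaw": 0},
    {"tx": -0.001, "ty": -0.001, "tz": -0.139, "rx": 0, "ry": 0, "rz": -0.005, "jaw": 0},
    {"tx": -0.001, "ty": -0.001, "tz": -0.139, "rx": 0, "ry": 0, "rz": -0.005, "jaw": 0},
    {"tx": -0.001, "ty": -0.001, "tz": -0.139, "rx": 0, "ry": 0, "rz": -0.005, "jaw": 0},
    {"tx": -0.001, "ty": -0.001, "tz": -0.139, "rx": 0, "ry": 0, "rz": -0.005, "jaw": 0},
    {"tx": -0.001, "ty": -0.001, "tz": -0.139, "rx": 0, "ry": 0, "rz": -0.005, "jaw": 0},
    {"tx": -0.001, "ty": -0.001, "tz": -0.139, "rx": 0, "ry": 0, "rz": -0.005, "jaw": 0},
    {"tx": -0.001, "ty": -0.001, "tz": -0.139, "rx": 0, "ry": 0, "rz": -0.005, "jaw": 0}
  ]
}}

```text
t: 5.75
ee_pos: [0.5178, 0.4273, 0.0138]
tool_rot: [-0.001, 1.0, 0.007, 0.001]
contact_force: [-1.6, -0.8, 6.9]
grip_width: 0.0203
gripper_force: 38.8
```

Call:
{"name": "arm_command", "arguments": {
  "motion": [
    {"tx": 0, "ty": 0, "tz": 0.04, "rx": 0, "ry": 0, "rz": 0, "jaw": 0},
    {"tx": 0, "ty": 0, "tz": 0.08, "rx": 0, "ry": 0, "rz": 0, "jaw": 0},
    {"tx": 0, "ty": 0, "tz": 0.12, "rx": 0, "ry": 0, "rz": 0, "jaw": 0},
    {"tx": 0, "ty": 0, "tz": 0.16, "rx": 0, "ry": 0, "rz": 0.0, "jaw": 0},
    {"tx": -0.005, "ty": -0.03, "tz": 0.19, "rx": 0, "ry": 0, "rz": 0.1, "jaw": 0},
    {"tx": -0.01, "ty": -0.06, "tz": 0.19, "rx": 0, "ry": 0, "rz": 0.22, "jaw": 0},
    {"tx": -0.016, "ty": -0.09, "tz": 0.19, "rx": 0, "ry": 0, "rz": 0.34, "jaw": 0},
    {"tx": -0.022, "ty": -0.12, "tz": 0.19, "rx": 0, "ry": 0, "rz": 0.46, "jaw": 0},
    {"tx": -0.028, "ty": -0.15, "tz": 0.19, "rx": 0, "ry": 0, "rz": 0.58, "jaw": 0},
    {"tx": -0.035, "ty": -0.18, "tz": 0.19, "rx": 0, "ry": 0, "rz": 0.7, "jaw": 0},
    {"tx": -0.042, "ty": -0.21, "tz": 0.19, "rx": 0, "ry": 0, "rz": 0.82, "jaw": 0},
    {"tx": -0.048, "ty": -0.24, "tz": 0.19, "rx": 0, "ry": 0, "rz": 0.94, "jaw": 0},
    {"tx": -0.054, "ty": -0.27, "tz": 0.19, "rx": 0, "ry": 0, "rz": 1.06, "jaw": 0},
    {"tx": -0.06, "ty": -0.3, "tz": 0.19, "rx": 0, "ry": 0, "rz": 1.18, "jaw": 0},
    {"tx": -0.066, "ty": -0.33, "tz": 0.19, "rx": 0, "ry": 0, "rz": 1.3, "jaw": 0},
    {"tx": -0.072, "ty": -0.347, "tz": 0.19, "rx": 0, "ry": 0, "rz": 1.42, "jaw": 0},
    {"tx": -0.072, "ty": -0.347, "tz": 0.19, "rx": 0, "ry": 0, "rz": 1.52, "jaw": 0},
    {"tx": -0.072, "ty": -0.347, "tz": 0.19, "rx": 0, "ry": 0, "rz": 1.52, "jaw": 0},
    {"tx": -0.072, "ty": -0.347, "tz": 0.19, "rx": 0, "ry": 0, "rz": 1.52, "jaw": 0},
    {"tx": -0.072, "ty": -0.347, "tz": 0.19, "rx": 0, "ry": 0, "rz": 1.52, "jaw": 0}
  ]
}}

```text
t: 7.75
ee_pos: [0.4453, 0.0802, 0.2023]
tool_rot: [0.0, 0.72, 0.694, 0.0]
contact_force: [-0.7, 0.3, -3.0]
grip_width: 0.0201
gripper_force: 39.1
```

Run:
```python
from h import *
s=manip.sense();print(s['t'],s['ee_pos'],s['tool_rot'],s['grip_width'])
d=cap('wrist','w6.png');P=cloud(d)
h=cv2.cvtColor(d['frame'],cv2.COLOR_BGR2HSV)
m=(d['frame'].max(2)<75)&(P[...,2]>.15)&(P[...,2]<.26)&(P[...,1]>.13)&(P[...,1]<.25)
p=P[m];print(len(p),cv2.minAreaRect(p[:,:2].astype(np.float32)),p[:,2].min(),p[:,2].max())
m=((h[...,0]<8)|(h[...,0]>170))&(h[...,1]>110)&(P[...,2]>.15)
p=P[m];print(cv2.minAreaRect(p[:,:2].astype(np.float32)),p[:,2].max())
```

```text
7.75 [0.44530992 0.0802499  0.20234795] [2.50527382e-05 7.20333400e-01 6.93627992e-01 3.52982068e-05] 0.020096773959513866
1312 ((0.44191083312034607, 0.15322206914424896), (0.07568695396184921, 0.02068454585969448), 0.08814892917871475) 0.15000253283558365 0.15391859133697755
((0.4623371362686157, 0.06969097256660461), (0.06743057072162628, 0.07284115999937057), 69.7499771118164) 0.2883826171372534
```

View pics/w6.png

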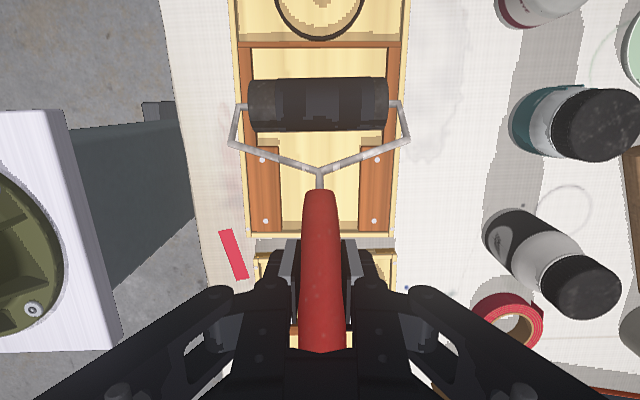

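The brayer is held, but its roller (318,105) hangs drooped below the handle. I measure the droop before lowering.

Run:
```python
from h import *
d=cap('wrist');P=cloud(d)
m=np.zeros(P.shape[:2],bool);m[82:128,250:386]=1
p=P[m];p=p[(p[:,2]>.04)];print(len(p),np.median(p,0),p.min(0),p.max(0))
v=P[190:340,320];print(v[::15].round(3))
```

```text
6218 [0.44587894 0.15345783 0.15016062] [0.40343597 0.13803131 0.14155236] [0.4877287  0.16816975 0.15379895]
[[0.446 0.111 0.188]
 [0.445 0.105 0.195]
 [0.445 0.098 0.198]
 [0.445 0.092 0.203]
 [0.445 0.086 0.207]
 [0.445 0.08  0.212]
 [0.444 0.075 0.216]
 [0.444 0.069 0.22 ]
 [0.444 0.064 0.225]
 [0.444 0.058 0.227]]
```

Droop is about 37°, pivoting in the grip. I lower until the roller meets the floor, then continue down with a light grip so it levels out.

Call:
{"name": "arm_command", "arguments": {
  "motion": [
    {"tx": 0.002, "ty": -0.001, "tz": -0.03, "rx": 0, "ry": 0, "rz": 0, "jaw": 0},
    {"tx": 0.002, "ty": -0.001, "tz": -0.06, "rx": 0, "ry": 0, "rz": 0, "jaw": 0},
    {"tx": 0.002, "ty": -0.001, "tz": -0.085, "rx": 0, "ry": 0, "rz": 0, "jaw": 0},
    {"tx": 0.002, "ty": -0.001, "tz": -0.1, "rx": 0, "ry": 0, "rz": 0, "jaw": 0},
    {"tx": 0.002, "ty": -0.001, "tz": -0.11, "rx": 0, "ry": 0, "rz": 0, "jaw": 0},
    {"tx": 0.002, "ty": -0.001, "tz": -0.118, "rx": 0, "ry": 0, "rz": 0, "jaw": 0},
    {"tx": 0.002, "ty": -0.001, "tz": -0.118, "rx": 0, "ry": 0, "rz": 0, "jaw": 0}
  ]
}}

```text
t: 8.55
ee_pos: [0.4473, 0.079, 0.0839]
tool_rot: [-0.0, 0.72, 0.694, -0.0]
contact_force: [0.4, 0.1, -0.7]
grip_width: 0.02
gripper_force: 39.0
```

Call:
{"name": "arm_command", "arguments": {
  "squeeze": 22,
  "motion": [
    {"tx": 0, "ty": 0, "tz": -0.005, "rx": 0, "ry": 0, "rz": 0, "jaw": 0},
    {"tx": 0, "ty": 0, "tz": -0.01, "rx": 0, "ry": 0, "rz": 0, "jaw": 0},
    {"tx": 0, "ty": 0, "tz": -0.015, "rx": 0, "ry": 0, "rz": 0, "jaw": 0},
    {"tx": 0, "ty": 0, "tz": -0.02, "rx": 0, "ry": 0, "rz": 0, "jaw": 0}
  ]
}}

```text
t: 8.95
ee_pos: [0.4474, 0.0789, 0.064]
tool_rot: [0.0, 0.72, 0.694, 0.0]
contact_force: [-1.2, -0.6, 0.6]
grip_width: 0.0203
gripper_force: 36.5
```

```bash
cat > br.py <<'E'
from h import *
s=manip.sense();print(s['ee_pos'],s['contact_force'])
d=cap('wrist');P=cloud(d)
print(P[190:340:15,320].round(3).tolist())
m=(d['frame'].max(2)<75)&(P[...,1]>.12)&(P[...,1]<.23)&(P[...,0]<.51)&(P[...,0]>.38)&(P[...,2]>.024)&(P[...,2]<.09)
p=P[m];print(len(p),cv2.minAreaRect(p[:,:2].astype(np.float32)),np.percentile(p[:,2],[2,50,98]))
E
python3 br.py
```

```text
[0.44737976 0.07893489 0.06403623] [-1.246279   -0.56002111  0.56816294]
[[0.448, 0.112, 0.06], [0.448, 0.106, 0.064], [0.447, 0.099, 0.067], [0.447, 0.092, 0.069], [0.447, 0.086, 0.072], [0.447, 0.079, 0.074], [0.446, 0.072, 0.077], [0.446, 0.067, 0.08], [0.446, 0.059, 0.081], [0.446, 0.052, 0.083]]
10216 ((0.44912606477737427, 0.16751308739185333), (0.03224122151732445, 0.08426105231046677), 87.86854553222656) [0.02815116 0.03704847 0.03989126]
```

Call:
{"name": "arm_command", "arguments": {
  "motion": [
    {"tx": 0, "ty": 0, "tz": -0.006, "rx": 0, "ry": 0, "rz": 0, "jaw": 0},
    {"tx": 0, "ty": 0, "tz": -0.012, "rx": 0, "ry": 0, "rz": 0, "jaw": 0},
    {"tx": 0, "ty": 0, "tz": -0.018, "rx": 0, "ry": 0, "rz": 0, "jaw": 0},
    {"tx": 0, "ty": 0, "tz": -0.024, "rx": 0, "ry": 0, "rz": 0, "jaw": 0},
    {"tx": 0, "ty": 0, "tz": -0.03, "rx": 0, "ry": 0, "rz": 0, "jaw": 0},
    {"tx": 0, "ty": 0, "tz": -0.036, "rx": 0, "ry": 0, "rz": 0, "jaw": 0},
    {"tx": 0, "ty": 0, "tz": -0.041, "rx": 0, "ry": 0, "rz": 0, "jaw": 0},
    {"tx": 0, "ty": 0, "tz": -0.043, "rx": 0, "ry": 0, "rz": 0, "jaw": 0},
    {"tx": 0, "ty": 0, "tz": -0.043, "rx": 0, "ry": 0, "rz": 0, "jaw": 0}
  ]
}}

```text
t: 9.9
ee_pos: [0.4478, 0.0791, 0.0218]
tool_rot: [0.0, 0.72, 0.694, 0.0]
contact_force: [-2.5, 0.2, 11.8]
grip_width: 0.02
gripper_force: 32.2
```

```bash
python3 br.py
```

```text
[0.44777096 0.07913224 0.0217896 ] [-2.54820053  0.19890251 11.7696554 ]
[[0.448, 0.116, 0.03], [0.448, 0.11, 0.034], [0.448, 0.103, 0.035], [0.448, 0.096, 0.035], [0.447, 0.089, 0.035], [0.447, 0.08, 0.033], [0.447, 0.071, 0.032], [0.446, 0.064, 0.034], [0.446, 0.054, 0.032], [0.446, 0.043, 0.03]]
19277 ((0.44909894466400146, 0.17495417594909668), (0.03180450573563576, 0.08489152789115906), 87.40715789794922) [0.02764271 0.03723231 0.03989679]
```

Call:
{"name": "arm_command", "arguments": {
  "motion": [
    {"tx": 0, "ty": 0.003, "tz": 0.001, "rx": 0, "ry": 0, "rz": 0, "jaw": 0},
    {"tx": 0, "ty": 0.003, "tz": 0.001, "rx": 0, "ry": 0, "rz": 0, "jaw": 0},
    {"tx": 0, "ty": 0.003, "tz": 0.001, "rx": 0, "ry": 0, "rz": 0, "jaw": 0.7},
    {"tx": 0, "ty": 0.003, "tz": 0.001, "rx": 0, "ry": 0, "rz": 0, "jaw": 0.7},
    {"tx": 0, "ty": 0.003, "tz": 0.001, "rx": 0, "ry": 0, "rz": 0, "jaw": 0.7},
    {"tx": 0, "ty": 0.003, "tz": 0.001, "rx": 0, "ry": 0, "rz": 0, "jaw": 0.7},
    {"tx": 0, "ty": 0.003, "tz": 0.04, "rx": 0, "ry": 0, "rz": 0, "jaw": 0.7},
    {"tx": 0, "ty": 0.003, "tz": 0.08, "rx": 0, "ry": 0, "rz": 0, "jaw": 1},
    {"tx": 0, "ty": 0.003, "tz": 0.13, "rx": 0, "ry": 0, "rz": 0, "jaw": 1},
    {"tx": 0, "ty": 0.003, "tz": 0.18, "rx": 0, "ry": 0, "rz": 0, "jaw": 1},
    {"tx": 0, "ty": 0.003, "tz": 0.18, "rx": 0, "ry": 0, "rz": 0, "jaw": 1},
    {"tx": 0, "ty": 0.003, "tz": 0.18, "rx": 0, "ry": 0, "rz": 0, "jaw": 1}
  ]
}}

```text
t: 11.15
ee_pos: [0.4475, 0.082, 0.202]
tool_rot: [0.001, 0.72, 0.694, 0.001]
contact_force: [-0.5, 0.2, -0.5]
grip_width: 0.0857
gripper_force: 0.0
```

Run:
```python
from h import *
s=manip.sense();print(s['ee_pos'])
d=cap('wrist','w7.png');P=cloud(d);h=cv2.cvtColor(d['frame'],cv2.COLOR_BGR2HSV)
m=(d['frame'].max(2)<75)&(P[...,1]>.14)&(P[...,1]<.21)&(P[...,0]<.51)&(P[...,0]>.38)&(P[...,2]>.02)&(P[...,2]<.06)
p=P[m];print(len(p),cv2.minAreaRect(p[:,:2].astype(np.float32)),np.percentile(p[:,2],[2,50,98]))
m=((h[...,0]<6)|(h[...,0]>170))&(h[...,1]>110)&(P[...,2]>.02)&(P[...,2]<.06)&(P[...,0]<.5)&(P[...,0]>.4)
p=P[m];print(len(p),cv2.minAreaRect(p[:,:2].astype(np.float32)),np.percentile(p[:,2],[2,50,98]))
```

```text
[0.4474829  0.08195271 0.20202261]
2379 ((0.4493549168109894, 0.17908966541290283), (0.03200022876262665, 0.08374467492103577), 88.69570922851562) [0.02783779 0.03662379 0.04012888]
1581 ((0.4466117024421692, 0.0678989514708519), (0.094994455575943, 0.022035887464880943), 87.33779907226562) [0.02309195 0.03092104 0.03531058]
```

View pics/w7.png

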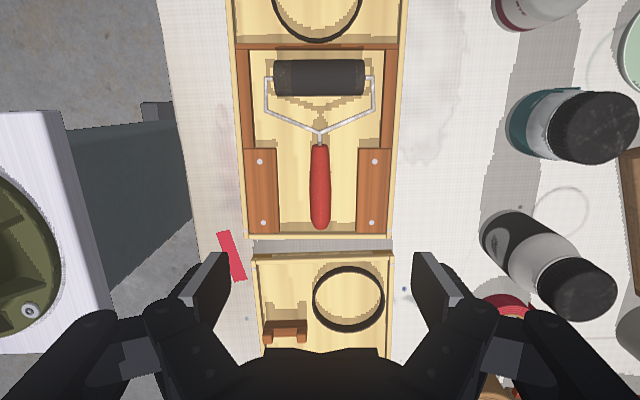

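The brayer is seated in the cradle with its roller (320,77) towards the ring. Now the tall bottle.

Call:
{"name": "arm_command", "arguments": {
  "squeeze": 50,
  "motion": [
    {"tx": 0.04, "ty": -0.016, "tz": 0.02, "rx": 0, "ry": 0, "rz": 0, "jaw": 1},
    {"tx": 0.08, "ty": -0.032, "tz": 0.02, "rx": 0, "ry": 0, "rz": 0, "jaw": 1},
    {"tx": 0.12, "ty": -0.048, "tz": 0.02, "rx": 0, "ry": 0, "rz": 0, "jaw": 1},
    {"tx": 0.16, "ty": -0.064, "tz": 0.02, "rx": 0, "ry": 0, "rz": 0, "jaw": 1},
    {"tx": 0.2, "ty": -0.08, "tz": 0.02, "rx": 0, "ry": 0, "rz": 0, "jaw": 1},
    {"tx": 0.2135, "ty": -0.086, "tz": 0, "rx": 0, "ry": 0, "rz": 0, "jaw": 1},
    {"tx": 0.2135, "ty": -0.086, "tz": -0.04, "rx": 0, "ry": 0, "rz": 0, "jaw": 1},
    {"tx": 0.2135, "ty": -0.086, "tz": -0.08, "rx": 0, "ry": 0, "rz": 0, "jaw": 1},
    {"tx": 0.2135, "ty": -0.086, "tz": -0.102, "rx": 0, "ry": 0, "rz": 0, "jaw": 1},
    {"tx": 0.2135, "ty": -0.086, "tz": -0.102, "rx": 0, "ry": 0, "rz": 0, "jaw": 1},
    {"tx": 0.2135, "ty": -0.086, "tz": -0.102, "rx": 0, "ry": 0, "rz": 0, "jaw": 0.4},
    {"tx": 0.2135, "ty": -0.086, "tz": -0.102, "rx": 0, "ry": 0, "rz": 0, "jaw": 0.4},
    {"tx": 0.2135, "ty": -0.086, "tz": -0.102, "rx": 0, "ry": 0, "rz": 0, "jaw": 0.4},
    {"tx": 0.2135, "ty": -0.086, "tz": -0.102, "rx": 0, "ry": 0, "rz": 0, "jaw": 0.4},
    {"tx": 0.2135, "ty": -0.086, "tz": -0.102, "rx": 0, "ry": 0, "rz": 0, "jaw": 0.4}
  ]
}}

```text
t: 12.7
ee_pos: [0.6616, -0.0041, 0.1012]
tool_rot: [0.001, 0.72, 0.694, 0.001]
contact_force: [0.1, -0.6, 6.2]
grip_width: 0.0495
gripper_force: 52.2
```

Call:
{"name": "arm_command", "arguments": {
  "motion": [
    {"tx": 0, "ty": 0, "tz": 0.03, "rx": 0, "ry": 0, "rz": 0, "jaw": 0.4},
    {"tx": 0, "ty": 0, "tz": 0.07, "rx": 0, "ry": 0, "rz": 0, "jaw": 0.4},
    {"tx": 0, "ty": 0, "tz": 0.11, "rx": 0, "ry": 0, "rz": 0, "jaw": 0.4},
    {"tx": -0.01, "ty": 0.01, "tz": 0.15, "rx": 0, "ry": 0, "rz": 0, "jaw": 0.4},
    {"tx": -0.034, "ty": 0.04, "tz": 0.15, "rx": 0, "ry": 0, "rz": 0, "jaw": 0.4},
    {"tx": -0.058, "ty": 0.07, "tz": 0.15, "rx": 0, "ry": 0, "rz": 0, "jaw": 0.4},
    {"tx": -0.082, "ty": 0.1, "tz": 0.15, "rx": 0, "ry": 0, "rz": 0, "jaw": 0.4},
    {"tx": -0.106, "ty": 0.13, "tz": 0.15, "rx": 0, "ry": 0, "rz": 0, "jaw": 0.4},
    {"tx": -0.13, "ty": 0.16, "tz": 0.15, "rx": 0, "ry": 0, "rz": 0, "jaw": 0.4},
    {"tx": -0.155, "ty": 0.19, "tz": 0.15, "rx": 0, "ry": 0, "rz": 0, "jaw": 0.4},
    {"tx": -0.18, "ty": 0.22, "tz": 0.15, "rx": 0, "ry": 0, "rz": 0, "jaw": 0.4},
    {"tx": -0.2, "ty": 0.247, "tz": 0.15, "rx": 0, "ry": 0, "rz": 0, "jaw": 0.4},
    {"tx": -0.209, "ty": 0.259, "tz": 0.15, "rx": 0, "ry": 0, "rz": 0, "jaw": 0.4},
    {"tx": -0.209, "ty": 0.259, "tz": 0.12, "rx": 0, "ry": 0, "rz": 0, "jaw": 0.4},
    {"tx": -0.209, "ty": 0.259, "tz": 0.08, "rx": 0, "ry": 0, "rz": 0, "jaw": 0.4},
    {"tx": -0.209, "ty": 0.259, "tz": 0.06, "rx": 0, "ry": 0, "rz": 0, "jaw": 0.4},
    {"tx": -0.209, "ty": 0.259, "tz": 0.05, "rx": 0, "ry": 0, "rz": 0, "jaw": 0.4},
    {"tx": -0.209, "ty": 0.259, "tz": 0.05, "rx": 0, "ry": 0, "rz": 0, "jaw": 0.4}
  ]
}}

```text
t: 14.5
ee_pos: [0.4517, 0.2546, 0.1487]
tool_rot: [-0.0, 0.72, 0.694, -0.001]
contact_force: [0.2, -0.4, -2.6]
grip_width: 0.0493
gripper_force: 53.3
```

Run:
```python
from h import *
s=manip.sense();print(s['ee_pos'])
for n in ('scene','side'):
    d=cap(n,n+'8.png');P=cloud(d)
    q=P.reshape(-1,3);m=(abs(q[:,0]-.452)<.08)&(abs(q[:,1]-.255)<.08)&(q[:,2]>.02)&(q[:,2]<.25);q=q[m]
    for z in (.04,.06,.08,.1,.12):
        k=q[abs(q[:,2]-z)<.01]
        if len(k)>3: print(n,z,len(k),k[:,:2].min(0).round(3),k[:,:2].max(0).round(3))
a=cv2.imread('pics/scene8.png')[120:230,230:350];b=cv2.imread('pics/side8.png')[190:300,240:360]
cv2.imwrite('pics/c8.png',cv2.resize(np.hstack([a,b]),None,fx=3.3,fy=3.3))
```

```text
[0.45171666 0.25460465 0.14869049]
scene 0.04 58 [0.41  0.175] [0.496 0.239]
scene 0.06 76 [0.425 0.222] [0.484 0.263]
scene 0.08 91 [0.425 0.221] [0.486 0.26 ]
scene 0.1 87 [0.424 0.217] [0.48 0.26]
scene 0.12 101 [0.423 0.221] [0.484 0.262]
side 0.04 95 [0.408 0.177] [0.475 0.289]
side 0.06 110 [0.424 0.246] [0.481 0.295]
side 0.08 118 [0.424 0.249] [0.481 0.296]
side 0.1 125 [0.423 0.251] [0.481 0.295]
side 0.12 130 [0.423 0.242] [0.479 0.295]
```

View pics/c8.png

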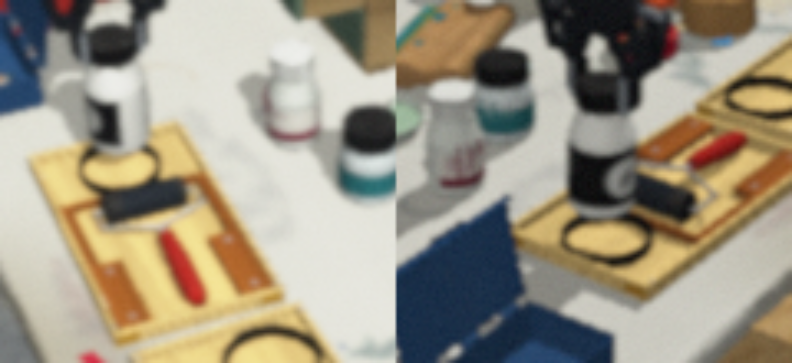

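The bottle hangs upright over the ring, centred at about (0.453,0.257) with the ring at (0.452,0.255). I lower and release it.

Call:
{"name": "arm_command", "arguments": {
  "motion": [
    {"tx": 0, "ty": 0, "tz": -0.012, "rx": 0, "ry": 0, "rz": 0, "jaw": 0.4},
    {"tx": 0, "ty": 0, "tz": -0.024, "rx": 0, "ry": 0, "rz": 0, "jaw": 0.4},
    {"tx": 0, "ty": 0, "tz": -0.034, "rx": 0, "ry": 0, "rz": 0, "jaw": 0.4},
    {"tx": 0, "ty": 0, "tz": -0.039, "rx": 0, "ry": 0, "rz": 0, "jaw": 0.4},
    {"tx": 0, "ty": 0, "tz": -0.042, "rx": 0, "ry": 0, "rz": 0, "jaw": 0.4},
    {"tx": 0, "ty": 0, "tz": -0.042, "rx": 0, "ry": 0, "rz": 0, "jaw": 0.4},
    {"tx": 0, "ty": 0, "tz": -0.042, "rx": 0, "ry": 0, "rz": 0, "jaw": 0.7},
    {"tx": 0, "ty": 0, "tz": -0.042, "rx": 0, "ry": 0, "rz": 0, "jaw": 1},
    {"tx": 0, "ty": 0, "tz": -0.042, "rx": 0, "ry": 0, "rz": 0, "jaw": 1},
    {"tx": 0, "ty": 0, "tz": -0.042, "rx": 0, "ry": 0, "rz": 0, "jaw": 1},
    {"tx": 0, "ty": 0, "tz": 0, "rx": 0, "ry": 0, "rz": 0, "jaw": 1},
    {"tx": 0, "ty": 0, "tz": 0.05, "rx": 0, "ry": 0, "rz": 0, "jaw": 1},
    {"tx": 0, "ty": 0, "tz": 0.1, "rx": 0, "ry": 0, "rz": 0, "jaw": 1},
    {"tx": 0, "ty": 0, "tz": 0.1, "rx": 0, "ry": 0, "rz": 0, "jaw": 1}
  ]
}}

```text
t: 16.0
ee_pos: [0.4535, 0.2558, 0.2562]
tool_rot: [0.002, 0.72, 0.694, 0.005]
contact_force: [0.6, 0.4, -0.9]
grip_width: 0.0853
gripper_force: 0.0
```

```bash
cat > bot.py <<'E'
from h import *
import sys
x,y,zt=map(float,sys.argv[1:4])
s=manip.sense();print(s['t'],s['ee_pos'])
for n in ('scene','side'):
    q=cloud(cap(n)).reshape(-1,3);q=q[(abs(q[:,0]-x)<.045)&(abs(q[:,1]-y)<.045)&(q[:,2]>.02)&(q[:,2]<.2)]
    print(n,'zmax',q[:,2].max().round(4) if len(q) else None)
    for z in np.arange(.04,zt,.02):
        k=q[abs(q[:,2]-z)<.01]
        if len(k)>3: print(z.round(2),len(k),k[:,:2].min(0).round(3),k[:,:2].max(0).round(3))
E
python3 bot.py .452 .255 .13
```

```text
16.0 [0.45352058 0.25578698 0.25619031]
scene zmax 0.1407
0.04 83 [0.424 0.222] [0.487 0.26 ]
0.06 85 [0.426 0.222] [0.483 0.263]
0.08 103 [0.424 0.22 ] [0.485 0.268]
0.1 91 [0.426 0.223] [0.484 0.262]
0.12 79 [0.429 0.225] [0.479 0.26 ]
side zmax 0.1361
0.04 114 [0.423 0.252] [0.475 0.298]
0.06 114 [0.423 0.241] [0.476 0.294]
0.08 139 [0.423 0.24 ] [0.481 0.297]
0.1 113 [0.427 0.244] [0.478 0.288]
0.12 104 [0.427 0.242] [0.469 0.286]
```

Standing in the ring, top at 134 mm as expected. Next the brush.

Call:
{"name": "arm_command", "arguments": {
  "motion": [
    {"tx": 0.113, "ty": -0.691, "tz": 0, "rx": 0, "ry": 0, "rz": -0.037, "jaw": 0.6},
    {"tx": 0.113, "ty": -0.691, "tz": 0, "rx": 0, "ry": 0, "rz": -0.037, "jaw": 0.6},
    {"tx": 0.113, "ty": -0.691, "tz": 0, "rx": 0, "ry": 0, "rz": -0.037, "jaw": 0.6},
    {"tx": 0.113, "ty": -0.691, "tz": 0, "rx": 0, "ry": 0, "rz": -0.037, "jaw": 0.6},
    {"tx": 0.113, "ty": -0.691, "tz": 0, "rx": 0, "ry": 0, "rz": -0.037, "jaw": 0.6},
    {"tx": 0.113, "ty": -0.691, "tz": 0, "rx": 0, "ry": 0, "rz": -0.037, "jaw": 0.6},
    {"tx": 0.113, "ty": -0.691, "tz": 0, "rx": 0, "ry": 0, "rz": -0.037, "jaw": 0.6},
    {"tx": 0.113, "ty": -0.691, "tz": 0, "rx": 0, "ry": 0, "rz": -0.037, "jaw": 0.6},
    {"tx": 0.113, "ty": -0.691, "tz": 0, "rx": 0, "ry": 0, "rz": -0.037, "jaw": 0.6},
    {"tx": 0.113, "ty": -0.691, "tz": 0, "rx": 0, "ry": 0, "rz": -0.037, "jaw": 0.6},
    {"tx": 0.113, "ty": -0.691, "tz": 0, "rx": 0, "ry": 0, "rz": -0.037, "jaw": 0.6},
    {"tx": 0.113, "ty": -0.691, "tz": 0, "rx": 0, "ry": 0, "rz": -0.037, "jaw": 0.6},
    {"tx": 0.113, "ty": -0.691, "tz": 0, "rx": 0, "ry": 0, "rz": -0.037, "jaw": 0.6},
    {"tx": 0.113, "ty": -0.691, "tz": 0, "rx": 0, "ry": 0, "rz": -0.037, "jaw": 0.6},
    {"tx": 0.113, "ty": -0.691, "tz": 0, "rx": 0, "ry": 0, "rz": -0.037, "jaw": 0.6},
    {"tx": 0.113, "ty": -0.691, "tz": 0, "rx": 0, "ry": 0, "rz": -0.037, "jaw": 0.6},
    {"tx": 0.113, "ty": -0.691, "tz": -0.05, "rx": 0, "ry": 0, "rz": -0.037, "jaw": 0.6},
    {"tx": 0.113, "ty": -0.691, "tz": -0.05, "rx": 0, "ry": 0, "rz": -0.037, "jaw": 0.6},
    {"tx": 0.113, "ty": -0.691, "tz": -0.05, "rx": 0, "ry": 0, "rz": -0.037, "jaw": 0.6}
  ]
}}

```text
t: 18.0
ee_pos: [0.5649, -0.4348, 0.1997]
tool_rot: [-0.001, 0.732, 0.681, -0.0]
contact_force: [0.1, 0.1, 0.4]
grip_width: 0.0511
gripper_force: 0.0
```

Run:
```python
from h import *
s=manip.sense();print(s['t'],s['ee_pos'],s['tool_rot'])
d=cap('wrist','w9.png');P=cloud(d);h=cv2.cvtColor(d['frame'],cv2.COLOR_BGR2HSV)
m=(P[...,2]>.0065)&(P[...,2]<.03)&(abs(P[...,0]-.565)<.03)&(P[...,1]>-.6)&(P[...,1]<-.3)
m=cv2.morphologyEx(m.astype(np.uint8),cv2.MORPH_OPEN,np.ones((3,3)))>0
p=P[m]
for a in np.arange(-.56,-.3,.02):
    q=p[abs(p[:,1]-a)<.004]
    if len(q)>3: print(a.round(2),q[:,0].min().round(4),q[:,0].max().round(4),q[:,2].max().round(4),len(q))
m=(h[...,1]>110)&(abs(P[...,0]-.565)<.03)&(P[...,1]>-.6)&(P[...,1]<-.3)&(P[...,2]<.03)
p=P[m];print(cv2.minAreaRect(p[:,:2].astype(np.float32)),p[:,1].min(),p[:,1].max())
```

```text
18.0 [ 0.56485753 -0.43484664  0.19967867] [-8.51433316e-04  7.32055534e-01  6.81244424e-01 -7.35087373e-05]
-0.52 0.5548 0.5624 0.0111 45
-0.5 0.5563 0.5638 0.0117 42
-0.48 0.5566 0.5663 0.0121 60
-0.46 0.5583 0.5677 0.0129 63
-0.44 0.5586 0.5702 0.013 73
-0.42 0.5602 0.5716 0.0134 80
-0.4 0.5617 0.5719 0.0132 79
-0.38 0.5632 0.5743 0.0134 85
-0.36 0.5628 0.5766 0.0118 114
-0.34 0.5643 0.578 0.0117 118
((0.5643871426582336, -0.4374595284461975), (0.19365504384040833, 0.010492851957678795), 86.8003921508789) -0.5340593475960289 -0.34049016016202394
```

View pics/w9.png

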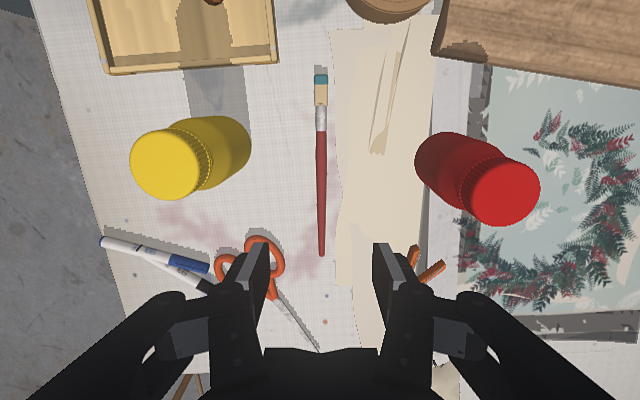

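The brush lies at (320,75)-(321,255), centred under the gripper, with yellow and red bottles clear on both sides. I grasp it.

Call:
{"name": "arm_command", "arguments": {
  "squeeze": 30,
  "motion": [
    {"tx": 0, "ty": 0, "tz": -0.05, "rx": 0, "ry": 0, "rz": 0, "jaw": 0.5},
    {"tx": 0, "ty": 0, "tz": -0.1, "rx": 0, "ry": 0, "rz": 0, "jaw": 0.5},
    {"tx": 0, "ty": 0, "tz": -0.15, "rx": 0, "ry": 0, "rz": 0, "jaw": 0.5},
    {"tx": 0, "ty": 0, "tz": -0.18, "rx": 0, "ry": 0, "rz": 0, "jaw": 0.5},
    {"tx": 0, "ty": 0, "tz": -0.191, "rx": 0, "ry": 0, "rz": 0, "jaw": 0.5},
    {"tx": 0, "ty": 0, "tz": -0.195, "rx": 0, "ry": 0, "rz": 0, "jaw": 0.4},
    {"tx": 0, "ty": 0, "tz": -0.195, "rx": 0, "ry": 0, "rz": 0, "jaw": 0},
    {"tx": 0, "ty": 0, "tz": -0.195, "rx": 0, "ry": 0, "rz": 0, "jaw": 0},
    {"tx": 0, "ty": 0, "tz": -0.195, "rx": 0, "ry": 0, "rz": 0, "jaw": 0},
    {"tx": 0, "ty": 0, "tz": -0.195, "rx": 0, "ry": 0, "rz": 0, "jaw": 0},
    {"tx": 0, "ty": 0, "tz": -0.195, "rx": 0, "ry": 0, "rz": 0, "jaw": 0},
    {"tx": 0, "ty": 0, "tz": -0.195, "rx": 0, "ry": 0, "rz": 0, "jaw": 0}
  ]
}}

```text
t: 19.25
ee_pos: [0.5659, -0.4369, 0.0072]
tool_rot: [0.002, 0.732, 0.681, 0.0]
contact_force: [-0.2, 0.8, 7.4]
grip_width: 0.0124
gripper_force: 31.7
```

Call:
{"name": "arm_command", "arguments": {
  "motion": [
    {"tx": 0, "ty": 0, "tz": 0.04, "rx": 0, "ry": 0, "rz": 0, "jaw": 0},
    {"tx": 0, "ty": 0, "tz": 0.09, "rx": 0, "ry": 0, "rz": 0, "jaw": 0},
    {"tx": 0, "ty": 0, "tz": 0.14, "rx": 0, "ry": 0, "rz": 0, "jaw": 0},
    {"tx": 0, "ty": 0, "tz": 0.19, "rx": 0, "ry": 0, "rz": 0, "jaw": 0},
    {"tx": -0.02, "ty": 0.03, "tz": 0.21, "rx": 0, "ry": 0, "rz": 0.07, "jaw": 0},
    {"tx": -0.04, "ty": 0.065, "tz": 0.21, "rx": 0, "ry": 0, "rz": 0.07, "jaw": 0},
    {"tx": -0.06, "ty": 0.1, "tz": 0.21, "rx": 0, "ry": 0, "rz": 0.07, "jaw": 0},
    {"tx": -0.085, "ty": 0.14, "tz": 0.21, "rx": 0, "ry": 0, "rz": 0.07, "jaw": 0},
    {"tx": -0.11, "ty": 0.18, "tz": 0.21, "rx": 0, "ry": 0, "rz": 0.07, "jaw": 0},
    {"tx": -0.135, "ty": 0.22, "tz": 0.21, "rx": 0, "ry": 0, "rz": 0.07, "jaw": 0},
    {"tx": -0.16, "ty": 0.255, "tz": 0.21, "rx": 0, "ry": 0, "rz": 0.07, "jaw": 0},
    {"tx": -0.168, "ty": 0.268, "tz": 0.17, "rx": 0, "ry": 0, "rz": 0.07, "jaw": 0},
    {"tx": -0.168, "ty": 0.268, "tz": 0.12, "rx": 0, "ry": 0, "rz": 0.07, "jaw": 0},
    {"tx": -0.168, "ty": 0.268, "tz": 0.12, "rx": 0, "ry": 0, "rz": 0.07, "jaw": 0},
    {"tx": -0.168, "ty": 0.268, "tz": 0.12, "rx": 0, "ry": 0, "rz": 0.07, "jaw": 0}
  ]
}}

```text
t: 20.75
ee_pos: [0.3974, -0.1684, 0.1259]
tool_rot: [0.0, 0.708, 0.706, 0.0]
contact_force: [1.1, 0.1, 0.0]
grip_width: 0.0128
gripper_force: 30.8
```

```bash
cat > br2.py <<'E'
from h import *
import sys
z0,z1=map(float,sys.argv[1:3])
s=manip.sense();print(s['t'],s['ee_pos'],s['tool_rot'],s['grip_width'])
for n in ('wrist','scene','side'):
    d=cap(n,n+'10.png');P=cloud(d)
    m=(P[...,2]>z0)&(P[...,2]<z1)&(abs(P[...,0]-.397)<.025)&(P[...,1]>-.29)&(P[...,1]<-.04)
    p=P[m]
    for a in np.arange(-.28,-.05,.02):
        q=p[abs(p[:,1]-a)<.006]
        if len(q)>2: print(n,a.round(2),'x',q[:,0].min().round(4),q[:,0].max().round(4),'z',np.percentile(q[:,2],[5,95]).round(4),len(q))
E
python3 br2.py .07 .155
python3 - <<'E'
from h import *
# rests, from w4/w3 : points above .027 near rests
for f in ('w3','w4'):
    d=dict(np.load(f+'.npz'));P=cloud(d);m=(P[...,2]>.029)&(P[...,2]<.04)&(abs(P[...,0]-.397)<.05)&(P[...,1]>-.25)&(P[...,1]<-.08)
    p=P[m]
    for y in (-.218,-.118):
        q=p[abs(p[:,1]-y)<.02];x=np.sort(q[:,0]);print(f,y,len(q),x[0].round(4),x[-1].round(4),'gap',x[np.argmax(np.diff(x))].round(4),x[np.argmax(np.diff(x))+1].round(4),q[:,1].min().round(3),q[:,1].max().round(3))
E
```

```text
20.75 [ 0.39735089 -0.16844109  0.12593596] [3.00983784e-04 7.08195008e-01 7.06016809e-01 6.91582179e-05] 0.012814350475841153
wrist -0.22 x 0.3919 0.4014 z [0.1262 0.1298] 282
wrist -0.2 x 0.3916 0.4019 z [0.1265 0.1305] 346
wrist -0.18 x 0.3903 0.4032 z [0.1266 0.1503] 512
wrist -0.16 x 0.3769 0.4169 z [0.1283 0.1538] 2080
wrist -0.14 x 0.3913 0.4025 z [0.1267 0.1312] 584
wrist -0.12 x 0.3912 0.4024 z [0.1263 0.131 ] 617
wrist -0.1 x 0.3903 0.4035 z [0.1266 0.1313] 760
wrist -0.08 x 0.3901 0.4038 z [0.1271 0.1297] 1017
wrist -0.06 x 0.3909 0.4032 z [0.1264 0.129 ] 77
scene -0.26 x 0.3944 0.4026 z [0.1269 0.1322] 10
scene -0.24 x 0.3951 0.4031 z [0.1272 0.1326] 12
scene -0.22 x 0.3941 0.4041 z [0.1281 0.1325] 15
scene -0.2 x 0.3941 0.4044 z [0.1287 0.1344] 14
scene -0.18 x 0.3796 0.4195 z [0.1293 0.1522] 74
scene -0.16 x 0.3808 0.4074 z [0.1297 0.152 ] 14
scene -0.1 x 0.3936 0.3988 z [0.1279 0.1328] 9
scene -0.08 x 0.3935 0.3985 z [0.1279 0.1318] 8
side -0.24 x 0.3971 0.4045 z [0.1221 0.1282] 6
side -0.22 x 0.393 0.4006 z [0.1239 0.1297] 4
side -0.18 x 0.3838 0.4096 z [0.129  0.1468] 5
side -0.16 x 0.38 0.4203 z [0.1293 0.1529] 60
side -0.14 x 0.3846 0.4022 z [0.1224 0.1349] 9
side -0.12 x 0.394 0.4053 z [0.1208 0.1309] 6
side -0.1 x 0.3943 0.4071 z [0.1256 0.1298] 6
side -0.08 x 0.3924 0.406 z [0.1232 0.1289] 7
side -0.06 x 0.3904 0.4074 z [0.1216 0.1303] 10
w3 -0.218 109 0.3684 0.4227 gap 0.3805 0.4117 -0.225 -0.212
w3 -0.118 107 0.3684 0.4229 gap 0.3813 0.4121 -0.125 -0.112
w4 -0.218 115 0.3682 0.4221 gap 0.3805 0.4107 -0.225 -0.21
w4 -0.118 111 0.3687 0.4225 gap 0.3802 0.4119 -0.125 -0.11
```

The brush is level and centred over both notches (notch 0.381–0.412, brush 0.391–0.403). I lower it.

Call:
{"name": "arm_command", "arguments": {
  "motion": [
    {"tx": -0.001, "ty": 0, "tz": -0.04, "rx": 0, "ry": 0, "rz": 0, "jaw": 0},
    {"tx": -0.001, "ty": 0, "tz": -0.07, "rx": 0, "ry": 0, "rz": 0, "jaw": 0},
    {"tx": -0.001, "ty": 0, "tz": -0.085, "rx": 0, "ry": 0, "rz": 0, "jaw": 0},
    {"tx": -0.001, "ty": 0, "tz": -0.092, "rx": 0, "ry": 0, "rz": 0, "jaw": 0},
    {"tx": -0.001, "ty": 0, "tz": -0.096, "rx": 0, "ry": 0, "rz": 0, "jaw": 0},
    {"tx": -0.001, "ty": 0, "tz": -0.096, "rx": 0, "ry": 0, "rz": 0, "jaw": 0}
  ]
}}

```text
t: 21.5
ee_pos: [0.3966, -0.1685, 0.0294]
tool_rot: [0.001, 0.708, 0.706, 0.0]
contact_force: [-0.0, 0.2, 0.1]
grip_width: 0.0127
gripper_force: 30.8
```

```bash
python3 br2.py .026 .055 | grep -v side
```

```text
21.5 [ 0.39659204 -0.16854131  0.02937497] [9.01647253e-04 7.08206741e-01 7.06004480e-01 2.68471141e-04] 0.012656390013031985
wrist -0.22 x 0.3911 0.4007 z [0.0298 0.0333] 281
wrist -0.2 x 0.3907 0.4011 z [0.0299 0.0338] 354
wrist -0.18 x 0.3895 0.4024 z [0.0301 0.0442] 498
wrist -0.16 x 0.3761 0.4161 z [0.0313 0.0538] 1813
wrist -0.14 x 0.3906 0.4018 z [0.0302 0.0346] 588
wrist -0.12 x 0.372 0.4219 z [0.0303 0.0346] 1737
wrist -0.1 x 0.3896 0.4027 z [0.0301 0.0347] 747
wrist -0.08 x 0.3893 0.4031 z [0.0304 0.033 ] 1016
wrist -0.06 x 0.3902 0.4025 z [0.0296 0.0326] 66
scene -0.26 x 0.3932 0.4018 z [0.0289 0.035 ] 11
scene -0.24 x 0.3945 0.4009 z [0.0301 0.0366] 11
scene -0.22 x 0.3722 0.4214 z [0.0265 0.038 ] 52
scene -0.2 x 0.3931 0.4014 z [0.0302 0.0364] 11
scene -0.18 x 0.3778 0.4184 z [0.0315 0.0541] 54
scene -0.16 x 0.3784 0.406 z [0.0335 0.0536] 14
scene -0.12 x 0.4156 0.4219 z [0.0298 0.0374] 7
scene -0.1 x 0.3942 0.3973 z [0.0287 0.0346] 4
```

Call:
{"name": "arm_command", "arguments": {
  "motion": [
    {"tx": 0, "ty": 0, "tz": -0.001, "rx": 0, "ry": 0, "rz": 0, "jaw": 0},
    {"tx": 0, "ty": 0, "tz": -0.001, "rx": 0, "ry": 0, "rz": 0, "jaw": 0.3},
    {"tx": 0, "ty": 0, "tz": -0.001, "rx": 0, "ry": 0, "rz": 0, "jaw": 0.4},
    {"tx": 0, "ty": 0, "tz": -0.001, "rx": 0, "ry": 0, "rz": 0, "jaw": 0.4},
    {"tx": 0, "ty": 0, "tz": -0.001, "rx": 0, "ry": 0, "rz": 0, "jaw": 0.4},
    {"tx": 0, "ty": 0, "tz": 0.02, "rx": 0, "ry": 0, "rz": 0, "jaw": 0.4},
    {"tx": 0, "ty": 0, "tz": 0.06, "rx": 0, "ry": 0, "rz": 0, "jaw": 0.4},
    {"tx": 0, "ty": 0, "tz": 0.11, "rx": 0, "ry": 0, "rz": 0, "jaw": 0.4},
    {"tx": 0, "ty": 0, "tz": 0.16, "rx": 0, "ry": 0, "rz": 0, "jaw": 0.5},
    {"tx": 0, "ty": 0, "tz": 0.16, "rx": 0, "ry": 0, "rz": 0, "jaw": 0.5},
    {"tx": 0, "ty": 0, "tz": 0.16, "rx": 0, "ry": 0, "rz": 0, "jaw": 0.5}
  ]
}}

```text
t: 22.75
ee_pos: [0.396, -0.1681, 0.189]
tool_rot: [0.001, 0.708, 0.706, 0.0]
contact_force: [-0.6, -0.9, 0.0]
grip_width: 0.0428
gripper_force: 0.0
```

```bash
python3 br2.py .026 .045 | grep -v side
```

```text
22.75 [ 0.39598957 -0.1681417   0.18896646] [9.58565522e-04 7.08154665e-01 7.06056630e-01 2.95846520e-04] 0.04281940280379893
wrist -0.26 x 0.3928 0.3993 z [0.0289 0.0322] 68
wrist -0.24 x 0.3918 0.3993 z [0.0294 0.033 ] 79
wrist -0.22 x 0.3722 0.4219 z [0.0299 0.0347] 287
wrist -0.2 x 0.3911 0.4004 z [0.0295 0.0341] 111
wrist -0.18 x 0.3913 0.4014 z [0.0299 0.0343] 123
wrist -0.16 x 0.3904 0.4014 z [0.0303 0.0346] 141
wrist -0.14 x 0.3906 0.4013 z [0.0299 0.0345] 149
wrist -0.12 x 0.372 0.4219 z [0.0308 0.0348] 407
wrist -0.1 x 0.3901 0.4022 z [0.0301 0.0342] 160
wrist -0.08 x 0.3893 0.4031 z [0.0296 0.0327] 222
wrist -0.06 x 0.3913 0.4031 z [0.028  0.0309] 14
scene -0.26 x 0.3943 0.4013 z [0.0296 0.0349] 13
scene -0.24 x 0.3939 0.4015 z [0.0307 0.0346] 10
scene -0.22 x 0.3724 0.4213 z [0.0272 0.0364] 52
scene -0.2 x 0.3949 0.4023 z [0.0285 0.0356] 12
scene -0.18 x 0.3934 0.4029 z [0.0296 0.0366] 14
scene -0.16 x 0.3924 0.4033 z [0.0298 0.0377] 14
scene -0.14 x 0.3936 0.4035 z [0.0298 0.0367] 16
scene -0.12 x 0.3722 0.4217 z [0.0275 0.0376] 46
scene -0.1 x 0.3925 0.4036 z [0.0311 0.0372] 13
scene -0.08 x 0.3909 0.405 z [0.0307 0.0359] 15
```

Call:
{"name": "arm_command", "arguments": {
  "motion": [
    {"tx": 0.276, "ty": 0.074, "tz": 0, "rx": 0, "ry": 0, "rz": -0.15, "jaw": 0.52},
    {"tx": 0.276, "ty": 0.074, "tz": 0, "rx": 0, "ry": 0, "rz": -0.3, "jaw": 0.52},
    {"tx": 0.276, "ty": 0.074, "tz": 0, "rx": 0, "ry": 0, "rz": -0.45, "jaw": 0.52},
    {"tx": 0.276, "ty": 0.074, "tz": 0, "rx": 0, "ry": 0, "rz": -0.6, "jaw": 0.52},
    {"tx": 0.276, "ty": 0.074, "tz": 0, "rx": 0, "ry": 0, "rz": -0.75, "jaw": 0.52},
    {"tx": 0.276, "ty": 0.074, "tz": 0, "rx": 0, "ry": 0, "rz": -0.9, "jaw": 0.52},
    {"tx": 0.276, "ty": 0.074, "tz": 0, "rx": 0, "ry": 0, "rz": -1.05, "jaw": 0.52},
    {"tx": 0.276, "ty": 0.074, "tz": 0, "rx": 0, "ry": 0, "rz": -1.2, "jaw": 0.52},
    {"tx": 0.276, "ty": 0.074, "tz": 0, "rx": 0, "ry": 0, "rz": -1.35, "jaw": 0.52},
    {"tx": 0.276, "ty": 0.074, "tz": 0, "rx": 0, "ry": 0, "rz": -1.5, "jaw": 0.52},
    {"tx": 0.276, "ty": 0.074, "tz": 0, "rx": 0, "ry": 0, "rz": -1.567, "jaw": 0.52},
    {"tx": 0.276, "ty": 0.074, "tz": -0.05, "rx": 0, "ry": 0, "rz": -1.567, "jaw": 0.52},
    {"tx": 0.276, "ty": 0.074, "tz": -0.05, "rx": 0, "ry": 0, "rz": -1.567, "jaw": 0.52},
    {"tx": 0.276, "ty": 0.074, "tz": -0.05, "rx": 0, "ry": 0, "rz": -1.567, "jaw": 0.52}
  ]
}}

```text
t: 24.3
ee_pos: [0.6713, -0.094, 0.1372]
tool_rot: [-0.0, 1.0, 0.001, -0.002]
contact_force: [0.6, -0.6, 0.4]
grip_width: 0.0445
gripper_force: 0.0
```

```bash
cat > tp.py <<'E'
from h import *
import sys
x,y,z0,z1=map(float,sys.argv[1:5])
s=manip.sense();print(s['t'],s['ee_pos'],s['tool_rot'],s['grip_width'])
for n in ('wrist','scene','side'):
    d=cap(n,'tp_%s_%.0f.png'%(n,s['t']*10));P=cloud(d);h=cv2.cvtColor(d['frame'],cv2.COLOR_BGR2HSV)
    m=((h[...,0]<8)|(h[...,0]>165))&(h[...,1]>80)&(P[...,2]>z0)&(P[...,2]<z1)&(np.hypot(P[...,0]-x,P[...,1]-y)<.06)
    p=P[m]
    if len(p)>20: print(n,len(p),p[:,:2].min(0).round(4),p[:,:2].max(0).round(4),cv2.minEnclosingCircle(p[:,:2].astype(np.float32)),'z',np.percentile(p[:,2],[2,50,98]).round(4))
E
python3 tp.py .6725 -.128 .018 .034
```

```text
24.3 [ 0.6712661  -0.09397372  0.1372242 ] [-3.38499015e-04  9.99998293e-01  5.48067508e-04 -1.73187651e-03] 0.04453628559662145
wrist 3130 [ 0.6324 -0.1678] [ 0.7133 -0.087 ] ((0.6746678948402405, -0.12606143951416016), 0.04399887099862099) z [0.0224 0.0247 0.0261]
scene 243 [ 0.632  -0.1711] [ 0.7126 -0.0858] ((0.6705570816993713, -0.12792709469795227), 0.044870540499687195) z [0.019  0.0263 0.031 ]
side 108 [ 0.6334 -0.1668] [ 0.7144 -0.0787] ((0.6744656562805176, -0.12281107157468796), 0.04516662657260895) z [0.0189 0.0232 0.027 ]
```

The brush rests across both notches. The tape centre is confirmed at (0.673,−0.127), so I descend on its wall.

Call:
{"name": "arm_command", "arguments": {
  "squeeze": 30,
  "motion": [
    {"tx": 0.001, "ty": 0, "tz": -0.05, "rx": 0, "ry": 0, "rz": 0, "jaw": 0.52},
    {"tx": 0.001, "ty": 0, "tz": -0.09, "rx": 0, "ry": 0, "rz": 0, "jaw": 0.52},
    {"tx": 0.001, "ty": 0, "tz": -0.115, "rx": 0, "ry": 0, "rz": 0, "jaw": 0.52},
    {"tx": 0.001, "ty": 0, "tz": -0.126, "rx": 0, "ry": 0, "rz": 0, "jaw": 0.52},
    {"tx": 0.001, "ty": 0, "tz": -0.126, "rx": 0, "ry": 0, "rz": 0, "jaw": 0.52},
    {"tx": 0.001, "ty": 0, "tz": -0.126, "rx": 0, "ry": 0, "rz": 0, "jaw": 0},
    {"tx": 0.001, "ty": 0, "tz": -0.126, "rx": 0, "ry": 0, "rz": 0, "jaw": 0},
    {"tx": 0.001, "ty": 0, "tz": -0.126, "rx": 0, "ry": 0, "rz": 0, "jaw": 0},
    {"tx": 0.001, "ty": 0, "tz": -0.126, "rx": 0, "ry": 0, "rz": 0, "jaw": 0},
    {"tx": 0.001, "ty": 0, "tz": -0.126, "rx": 0, "ry": 0, "rz": 0, "jaw": 0}
  ]
}}

```text
t: 25.45
ee_pos: [0.6738, -0.0941, 0.0145]
tool_rot: [0.0, 1.0, 0.0, 0.002]
contact_force: [-2.2, 1.7, 5.3]
grip_width: 0.0133
gripper_force: 29.6
```

Call:
{"name": "arm_command", "arguments": {
  "motion": [
    {"tx": 0, "ty": 0, "tz": 0.03, "rx": 0, "ry": 0, "rz": 0, "jaw": 0},
    {"tx": 0, "ty": 0, "tz": 0.07, "rx": 0, "ry": 0, "rz": 0, "jaw": 0},
    {"tx": 0, "ty": 0, "tz": 0.11, "rx": 0, "ry": 0, "rz": 0, "jaw": 0},
    {"tx": -0.02, "ty": -0.013, "tz": 0.13, "rx": 0, "ry": 0, "rz": 0, "jaw": 0},
    {"tx": -0.055, "ty": -0.036, "tz": 0.13, "rx": 0, "ry": 0, "rz": 0, "jaw": 0},
    {"tx": -0.09, "ty": -0.058, "tz": 0.13, "rx": 0, "ry": 0, "rz": 0, "jaw": 0},
    {"tx": -0.125, "ty": -0.081, "tz": 0.13, "rx": 0, "ry": 0, "rz": 0, "jaw": 0},
    {"tx": -0.16, "ty": -0.104, "tz": 0.13, "rx": 0, "ry": 0, "rz": 0, "jaw": 0},
    {"tx": -0.185, "ty": -0.12, "tz": 0.12, "rx": 0, "ry": 0, "rz": 0, "jaw": 0},
    {"tx": -0.196, "ty": -0.127, "tz": 0.09, "rx": 0, "ry": 0, "rz": 0, "jaw": 0},
    {"tx": -0.196, "ty": -0.127, "tz": 0.06, "rx": 0, "ry": 0, "rz": 0, "jaw": 0},
    {"tx": -0.196, "ty": -0.127, "tz": 0.06, "rx": 0, "ry": 0, "rz": 0, "jaw": 0},
    {"tx": -0.196, "ty": -0.127, "tz": 0.06, "rx": 0, "ry": 0, "rz": 0, "jaw": 0}
  ]
}}

```text
t: 26.75
ee_pos: [0.4773, -0.2212, 0.0735]
tool_rot: [0.0, 1.0, 0.0, 0.0]
contact_force: [0.9, 0.6, -0.7]
grip_width: 0.013
gripper_force: 29.8
```

```bash
python3 tp.py .477 -.254 .05 .14; ls pics | grep tp_
```

```text
26.75 [ 0.47733598 -0.22116753  0.07353641] [1.99109402e-04 9.99999783e-01 4.96298922e-04 3.85890897e-04] 0.01298281759371
wrist 7994 [ 0.4433 -0.2954] [ 0.5179 -0.2129] ((0.4805193245410919, -0.25401070713996887), 0.04369738698005676) z [0.0626 0.0836 0.0851]
scene 393 [ 0.4381 -0.2977] [ 0.518  -0.2139] ((0.47821474075317383, -0.25593626499176025), 0.043049026280641556) z [0.0646 0.0847 0.1196]
side 163 [ 0.4386 -0.298 ] [ 0.5219 -0.1942] ((0.48303496837615967, -0.24608871340751648), 0.052125584334135056) z [0.0596 0.0776 0.1008]
tp_scene_243.png
tp_scene_268.png
tp_side_243.png
tp_side_268.png
tp_wrist_243.png
tp_wrist_268.png
```

The tape hangs level over the hub within about 2 mm. I lower and release.

Call:
{"name": "arm_command", "arguments": {
  "motion": [
    {"tx": -0.001, "ty": 0, "tz": -0.02, "rx": 0, "ry": 0, "rz": 0, "jaw": 0},
    {"tx": -0.001, "ty": 0, "tz": -0.035, "rx": 0, "ry": 0, "rz": 0, "jaw": 0},
    {"tx": -0.001, "ty": 0, "tz": -0.045, "rx": 0, "ry": 0, "rz": 0, "jaw": 0},
    {"tx": -0.001, "ty": 0, "tz": -0.051, "rx": 0, "ry": 0, "rz": 0, "jaw": 0},
    {"tx": -0.001, "ty": 0, "tz": -0.054, "rx": 0, "ry": 0, "rz": 0, "jaw": 0},
    {"tx": -0.001, "ty": 0, "tz": -0.054, "rx": 0, "ry": 0, "rz": 0, "jaw": 0}
  ]
}}

```text
t: 27.5
ee_pos: [0.4766, -0.2213, 0.0201]
tool_rot: [0.0, 1.0, 0.0, 0.001]
contact_force: [-4.9, 3.1, 14.3]
grip_width: 0.0129
gripper_force: 32.6
```

Call:
{"name": "arm_command", "arguments": {
  "motion": [
    {"tx": 0, "ty": 0, "tz": 0, "rx": 0, "ry": 0, "rz": 0, "jaw": 0.3},
    {"tx": 0, "ty": 0, "tz": 0, "rx": 0, "ry": 0, "rz": 0, "jaw": 0.4},
    {"tx": 0, "ty": 0, "tz": 0, "rx": 0, "ry": 0, "rz": 0, "jaw": 0.4},
    {"tx": 0, "ty": 0, "tz": 0, "rx": 0, "ry": 0, "rz": 0, "jaw": 0.4},
    {"tx": 0, "ty": 0, "tz": 0.02, "rx": 0, "ry": 0, "rz": 0, "jaw": 0.4},
    {"tx": 0, "ty": 0, "tz": 0.05, "rx": 0, "ry": 0, "rz": 0, "jaw": 0.4},
    {"tx": 0, "ty": 0, "tz": 0.1, "rx": 0, "ry": 0, "rz": 0, "jaw": 0.4},
    {"tx": 0, "ty": 0, "tz": 0.15, "rx": 0, "ry": 0, "rz": 0, "jaw": 0.6},
    {"tx": 0, "ty": 0, "tz": 0.19, "rx": 0, "ry": 0, "rz": 0, "jaw": 1},
    {"tx": 0, "ty": 0, "tz": 0.19, "rx": 0, "ry": 0, "rz": 0, "jaw": 1}
  ]
}}

```text
t: 28.5
ee_pos: [0.4774, -0.2219, 0.2139]
tool_rot: [0.002, 1.0, 0.0, 0.004]
contact_force: [-0.0, 0.3, -0.4]
grip_width: 0.0758
gripper_force: 0.0
```

```bash
python3 tp.py .477 -.254 .012 .05
```

```text
28.5 [ 0.4774373  -0.22191068  0.21394185] [2.22754219e-03 9.99989237e-01 4.29500246e-04 4.04713309e-03] 0.07576148741323104
wrist 2177 [ 0.4358 -0.2951] [ 0.5168 -0.2149] ((0.4781954288482666, -0.2525140941143036), 0.043561309576034546) z [0.0192 0.0307 0.0323]
scene 373 [ 0.4368 -0.2971] [ 0.5166 -0.2153] ((0.4803875684738159, -0.2555945813655853), 0.04416222125291824) z [0.0144 0.0314 0.0359]
side 155 [ 0.4357 -0.2917] [ 0.5189 -0.2032] ((0.4778561592102051, -0.24778112769126892), 0.045175421983003616) z [0.0128 0.0269 0.0326]
```

Tape flat round the hub (top at 32 mm). Now the squat pot.

Call:
{"name": "arm_command", "arguments": {
  "squeeze": 45,
  "motion": [
    {"tx": 0.2025, "ty": 0.348, "tz": 0, "rx": 0, "ry": 0, "rz": 0, "jaw": 1},
    {"tx": 0.2025, "ty": 0.348, "tz": 0, "rx": 0, "ry": 0, "rz": 0, "jaw": 1},
    {"tx": 0.2025, "ty": 0.348, "tz": 0, "rx": 0, "ry": 0, "rz": 0, "jaw": 1},
    {"tx": 0.2025, "ty": 0.348, "tz": 0, "rx": 0, "ry": 0, "rz": 0, "jaw": 1},
    {"tx": 0.2025, "ty": 0.348, "tz": 0, "rx": 0, "ry": 0, "rz": 0, "jaw": 1},
    {"tx": 0.2025, "ty": 0.348, "tz": 0, "rx": 0, "ry": 0, "rz": 0, "jaw": 1},
    {"tx": 0.2025, "ty": 0.348, "tz": 0, "rx": 0, "ry": 0, "rz": 0, "jaw": 1},
    {"tx": 0.2025, "ty": 0.348, "tz": 0, "rx": 0, "ry": 0, "rz": 0, "jaw": 1},
    {"tx": 0.2025, "ty": 0.348, "tz": 0, "rx": 0, "ry": 0, "rz": 0, "jaw": 1},
    {"tx": 0.2025, "ty": 0.348, "tz": 0, "rx": 0, "ry": 0, "rz": 0, "jaw": 1},
    {"tx": 0.2025, "ty": 0.348, "tz": 0, "rx": 0, "ry": 0, "rz": 0, "jaw": 1},
    {"tx": 0.2025, "ty": 0.348, "tz": -0.04, "rx": 0, "ry": 0, "rz": 0, "jaw": 1},
    {"tx": 0.2025, "ty": 0.348, "tz": -0.04, "rx": 0, "ry": 0, "rz": 0, "jaw": 1},
    {"tx": 0.2025, "ty": 0.348, "tz": -0.04, "rx": 0, "ry": 0, "rz": 0, "jaw": 1}
  ]
}}

```text
t: 30.05
ee_pos: [0.678, 0.1259, 0.1686]
tool_rot: [0.0, 1.0, -0.0, -0.001]
contact_force: [-0.1, 0.2, 0.8]
grip_width: 0.0854
gripper_force: 0.0
```

Run:
```python
from h import *
s=manip.sense();print(s['t'],s['ee_pos'],s['tool_rot'])
d=cap('wrist','w11.png');P=cloud(d)
m=(abs(P[...,2]-.087)<.006)&(np.hypot(P[...,0]-.679,P[...,1]-.1265)<.045)
p=P[m];print(len(p),cv2.minEnclosingCircle(p[:,:2].astype(np.float32)),np.median(p[:,2]))
```

```text
30.05 [0.67799969 0.12585792 0.16862076] [ 1.17333725e-04  9.99999772e-01 -2.37560951e-04 -6.21376144e-04]
4560 ((0.6795286536216736, 0.12699304521083832), 0.030236592516303062) 0.0871078128802752
```

Call:
{"name": "arm_command", "arguments": {
  "squeeze": 45,
  "motion": [
    {"tx": 0.001, "ty": 0.001, "tz": -0.04, "rx": 0, "ry": 0, "rz": 0, "jaw": 1},
    {"tx": 0.001, "ty": 0.001, "tz": -0.075, "rx": 0, "ry": 0, "rz": 0, "jaw": 1},
    {"tx": 0.001, "ty": 0.001, "tz": -0.098, "rx": 0, "ry": 0, "rz": 0, "jaw": 1},
    {"tx": 0.001, "ty": 0.001, "tz": -0.107, "rx": 0, "ry": 0, "rz": 0, "jaw": 1},
    {"tx": 0.001, "ty": 0.001, "tz": -0.107, "rx": 0, "ry": 0, "rz": 0, "jaw": 1},
    {"tx": 0.001, "ty": 0.001, "tz": -0.107, "rx": 0, "ry": 0, "rz": 0, "jaw": 0.4},
    {"tx": 0.001, "ty": 0.001, "tz": -0.107, "rx": 0, "ry": 0, "rz": 0, "jaw": 0.4},
    {"tx": 0.001, "ty": 0.001, "tz": -0.107, "rx": 0, "ry": 0, "rz": 0, "jaw": 0.4},
    {"tx": 0.001, "ty": 0.001, "tz": -0.107, "rx": 0, "ry": 0, "rz": 0, "jaw": 0.4},
    {"tx": 0.001, "ty": 0.001, "tz": -0.107, "rx": 0, "ry": 0, "rz": 0, "jaw": 0.4}
  ]
}}

```text
t: 31.1
ee_pos: [0.6803, 0.1279, 0.0638]
tool_rot: [-0.0, 1.0, 0.0, 0.002]
contact_force: [0.0, -0.8, 6.5]
grip_width: 0.0584
gripper_force: 47.6
```

Call:
{"name": "arm_command", "arguments": {
  "motion": [
    {"tx": 0, "ty": 0, "tz": 0.03, "rx": 0, "ry": 0, "rz": 0, "jaw": 0.4},
    {"tx": 0, "ty": 0, "tz": 0.07, "rx": 0, "ry": 0, "rz": 0, "jaw": 0.4},
    {"tx": 0, "ty": 0, "tz": 0.11, "rx": 0, "ry": 0, "rz": 0, "jaw": 0.4},
    {"tx": -0.015, "ty": -0.015, "tz": 0.13, "rx": 0, "ry": 0, "rz": 0, "jaw": 0.4},
    {"tx": -0.04, "ty": -0.041, "tz": 0.13, "rx": 0, "ry": 0, "rz": 0, "jaw": 0.4},
    {"tx": -0.065, "ty": -0.067, "tz": 0.13, "rx": 0, "ry": 0, "rz": 0, "jaw": 0.4},
    {"tx": -0.09, "ty": -0.092, "tz": 0.13, "rx": 0, "ry": 0, "rz": 0, "jaw": 0.4},
    {"tx": -0.115, "ty": -0.118, "tz": 0.13, "rx": 0, "ry": 0, "rz": 0, "jaw": 0.4},
    {"tx": -0.14, "ty": -0.144, "tz": 0.13, "rx": 0, "ry": 0, "rz": 0, "jaw": 0.4},
    {"tx": -0.165, "ty": -0.169, "tz": 0.13, "rx": 0, "ry": 0, "rz": 0, "jaw": 0.4},
    {"tx": -0.19, "ty": -0.195, "tz": 0.13, "rx": 0, "ry": 0, "rz": 0, "jaw": 0.4},
    {"tx": -0.202, "ty": -0.207, "tz": 0.1, "rx": 0, "ry": 0, "rz": 0, "jaw": 0.4},
    {"tx": -0.202, "ty": -0.207, "tz": 0.06, "rx": 0, "ry": 0, "rz": 0, "jaw": 0.4},
    {"tx": -0.202, "ty": -0.207, "tz": 0.05, "rx": 0, "ry": 0, "rz": 0, "jaw": 0.4},
    {"tx": -0.202, "ty": -0.207, "tz": 0.05, "rx": 0, "ry": 0, "rz": 0, "jaw": 0.4}
  ]
}}

```text
t: 32.6
ee_pos: [0.4771, -0.0789, 0.1111]
tool_rot: [-0.0, 1.0, 0.0, -0.001]
contact_force: [1.4, -0.4, -2.3]
grip_width: 0.0582
gripper_force: 49.7
```

```bash
python3 bot.py .477 -.080 .13
```

```text
32.6 [ 0.47712662 -0.07886938  0.11113762]
scene zmax 0.1995
0.06 90 [ 0.445 -0.115] [ 0.501 -0.074]
0.08 107 [ 0.444 -0.116] [ 0.502 -0.076]
0.1 142 [ 0.445 -0.115] [ 0.508 -0.067]
0.12 76 [ 0.448 -0.121] [ 0.505 -0.076]
side zmax 0.1994
0.06 87 [ 0.445 -0.085] [ 0.506 -0.039]
0.08 100 [ 0.444 -0.084] [ 0.511 -0.038]
0.1 96 [ 0.445 -0.094] [ 0.506 -0.039]
0.12 75 [ 0.448 -0.088] [ 0.492 -0.035]
```

Call:
{"name": "arm_command", "arguments": {
  "motion": [
    {"tx": 0, "ty": -0.002, "tz": -0.012, "rx": 0, "ry": 0, "rz": 0, "jaw": 0.4},
    {"tx": 0, "ty": -0.002, "tz": -0.024, "rx": 0, "ry": 0, "rz": 0, "jaw": 0.4},
    {"tx": 0, "ty": -0.002, "tz": -0.034, "rx": 0, "ry": 0, "rz": 0, "jaw": 0.4},
    {"tx": 0, "ty": -0.002, "tz": -0.039, "rx": 0, "ry": 0, "rz": 0, "jaw": 0.4},
    {"tx": 0, "ty": -0.002, "tz": -0.042, "rx": 0, "ry": 0, "rz": 0, "jaw": 0.4},
    {"tx": 0, "ty": -0.002, "tz": -0.042, "rx": 0, "ry": 0, "rz": 0, "jaw": 0.4},
    {"tx": 0, "ty": -0.002, "tz": -0.042, "rx": 0, "ry": 0, "rz": 0, "jaw": 0.8},
    {"tx": 0, "ty": -0.002, "tz": -0.042, "rx": 0, "ry": 0, "rz": 0, "jaw": 1},
    {"tx": 0, "ty": -0.002, "tz": -0.042, "rx": 0, "ry": 0, "rz": 0, "jaw": 1},
    {"tx": 0, "ty": -0.002, "tz": -0.042, "rx": 0, "ry": 0, "rz": 0, "jaw": 1},
    {"tx": 0, "ty": -0.002, "tz": 0, "rx": 0, "ry": 0, "rz": 0, "jaw": 1},
    {"tx": 0, "ty": -0.002, "tz": 0.05, "rx": 0, "ry": 0, "rz": 0, "jaw": 1},
    {"tx": 0, "ty": -0.002, "tz": 0.1, "rx": 0, "ry": 0, "rz": 0, "jaw": 1},
    {"tx": 0.03, "ty": 0.04, "tz": 0.15, "rx": 0, "ry": 0, "rz": 0, "jaw": 1},
    {"tx": 0.06, "ty": 0.08, "tz": 0.2, "rx": 0, "ry": 0, "rz": 0, "jaw": 1},
    {"tx": 0.08, "ty": 0.12, "tz": 0.25, "rx": 0, "ry": 0, "rz": 0, "jaw": 1},
    {"tx": 0.08, "ty": 0.12, "tz": 0.29, "rx": 0, "ry": 0, "rz": 0, "jaw": 1},
    {"tx": 0.08, "ty": 0.12, "tz": 0.29, "rx": 0, "ry": 0, "rz": 0, "jaw": 1},
    {"tx": 0.08, "ty": 0.12, "tz": 0.29, "rx": 0, "ry": 0, "rz": 0, "jaw": 1}
  ]
}}

```text
t: 34.6
ee_pos: [0.5584, 0.0427, 0.4063]
tool_rot: [-0.0, 1.0, 0.001, 0.004]
contact_force: [-0.3, 0.1, -0.0]
grip_width: 0.0857
gripper_force: 0.0
```

```bash
python3 bot.py .477 -.080 .1; python3 -c "
from h import *
d=cap('wrist','wf.png')"
```

```text
34.6 [0.55839627 0.04271184 0.40630565]
scene zmax 0.0996
0.04 116 [ 0.445 -0.118] [ 0.506 -0.07 ]
0.06 135 [ 0.445 -0.118] [ 0.507 -0.062]
0.08 106 [ 0.449 -0.116] [ 0.51  -0.068]
side zmax 0.097
0.04 97 [ 0.443 -0.091] [ 0.503 -0.04 ]
0.06 91 [ 0.444 -0.09 ] [ 0.504 -0.042]
0.08 96 [ 0.447 -0.103] [ 0.506 -0.046]
```

View pics/wf.png

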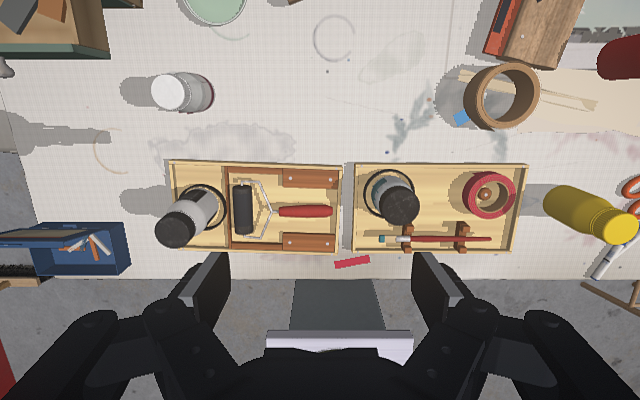

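The final view shows the tall bottle in its ring (205,205), the brayer in its cradle (280,210), the pot in its ring (395,195), the tape round the hub (488,195) and the brush across both rests (435,239). The medium bottle (180,92) and big tape (502,95) are untouched.

```bash
python3 -c "
from plant import manip
print(manip.close_job())"
```

```text
the job is handed in; nothing more can be done
None
```

Both kits are made up as asked and the job is handed in at about 35 s; the final picture showed every piece in place, and the medium bottle and large tape were not touched.

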